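Disinfect the pulse oximeters under the sliding lamp

TASK

First lay every finger-clip oximeter flat on the floor of the blue tray, side by side, none on top of another. Then squeeze the lamp head's red release bar, keep it squeezed while you slide the head along its beam until it is centred over the blue tray, and let go so that the tooth drops fully into that notch. Last, lift the red guard on the control box, push the toggle over to on (away from its resting side, towards the guard's hinge), lower the guard fully again, and leave the sanitiser bottle and the green beaker where they stand.

Things in the scene. Friction and masses are not known exactly. Their poses are not given: they have to be found in the camera images.
- clip1_mid (a point): centre of clip1, a white finger-clip pulse oximeter with a small black display on top: a rounded block 58 mm long (its x axis) x 34 mm wide (y) x 32 mm high (z), about 55 g, standing loose on the table in front of the lamp station at first, so its centre is then 16 mm above the table. Two to four of the four are present; the others are absent (None).
- clip2_mid (a point): centre of clip2, a white finger-clip pulse oximeter with a small black display on top: a rounded block 58 mm long (its x axis) x 34 mm wide (y) x 32 mm high (z), about 55 g, standing loose on the table in front of the lamp station at first, so its centre is then 16 mm above the table. Two to four of the four are present; the others are absent (None).
- clip3_mid (a point): centre of clip3, a white finger-clip pulse oximeter with a small black display on top: a rounded block 58 mm long (its x axis) x 34 mm wide (y) x 32 mm high (z), about 55 g, standing loose on the table in front of the lamp station at first, so its centre is then 16 mm above the table. Two to four of the four are present; the others are absent (None).
- clip4_mid (a point): centre of clip4, a white finger-clip pulse oximeter with a small black display on top: a rounded block 58 mm long (its x axis) x 34 mm wide (y) x 32 mm high (z), about 55 g, standing loose on the table in front of the lamp station at first, so its centre is then 16 mm above the table. Two to four of the four are present; the others are absent (None).
- tray: blue open tray fixed in one of the station's two bays (left or right, varies). Origin: centre of its underside, 12 mm above the table; x away from the robot, y along the beam. Outside 112 (x) x 140 (y) x 18 mm high, walls and floor 4 mm. Four oximeters fit two by two, long sides along y, centres 27 mm (x) and 32 mm (y) either side of the middle. Open from above while the lamp head is parked.
- carton: brown carton fixed in the other bay, 95 (x) x 120 (y) x 45 mm high; origin: centre of its underside, 12 mm above the table. Leave it.
- station: lamp station fixed to the table; origin on the table midway between the bays, whose centres lie at y = +150 and -150 mm; x away from the robot, y left along the beam. Grey base 12 mm thick, x -65 to +145, y -245 to +245 mm. Aluminium beam along the far edge, x 123 to 143, 90 to 116 mm high, on end posts; dark notched rack in front of its top, x 110 to 125, 116 to 131 mm high.
- lamp (a joint): position of the white lamp head along the station's y, m: 0 midway between the bays (it starts latched there), +0.150 over the left (+y) bay, -0.150 over the right; travel -0.160 to +0.160. A notch every 0.050 from -0.150 to +0.150, about 1.5 mm play either way. About 2 to 3 N move the head while the tooth is out.
- latch (a joint): travel of the red release bar, m: 0 = out, tooth fully home in a notch; the tooth clears the notch at 0.006; 0.009 = fully squeezed. Let go between notches, the tooth rests on the rack at about 0.006 and springs into the next notch it meets. The bar moves along station -x, towards the black bar; spring 6 N at 0, 10.5 N fully squeezed.
- lamp_grip (a point): grip point of the lamp head, 150 mm above the table, midway between the outer faces of its two upright bars when squeezed. Black fixed bar (robot's side): outer face 17.5 mm to station -x of it; red bar (far side): outer face 26.5 mm to +x when out, 17.5 mm squeezed. Bars 36 mm wide along y, tops 171 mm above the table. Pinch from above along station x. Moves with the head.
- lamp_centre (a point): centre of the lamp head's underside, 85 mm above the table; the head is 100 x 100 x 30 mm, its top 115 mm above the table. The tooth's rod runs from the foot of the red bar to the rack, 119 to 128 mm above the table: keep fingertips above 132 mm.
- control: grey control box fixed to the table on the left, its panel 40 mm above the table; origin: on the table. x axis away from the robot towards the guard's hinge. The box reaches from x = -65 to +55 mm and y = -45 to +45 mm.
- guard (a joint): angle of the red guard flap about its hinge, rad: 0 = lowered (level), grows as its near end is lifted up and over away from the robot, to 2.2; a stiff hinge, it stays where it is left, with about 0.5 to 1 N at the tab.
- guard_hinge (a point): centre of the guard's hinge line, 74 mm above the table; the hinge runs along the control box's y. From it the flap reaches 55 mm towards the box's -x when lowered, 50 mm wide.
- guard_tab (a point): grip point near the end of the guard's yellow tab: on the flap's mid-plane, 78 mm from the hinge line. The tab is 12 mm wide (along the box's y), 8 mm thick, and reaches from 55 to 87 mm from the hinge, 34 mm above the panel when lowered. Pinched across its width it can pivot between the fingers while the tool stays upright. Moves with the guard.
- toggle (a joint): angle of the steel toggle, rad: 0 = off (leaning 0.45 rad towards the box's -x, the robot's side), 0.9 = on (leaning 0.45 rad to +x). It turns easily about an axis along the box's y, 42 mm above the table at the box's origin, and stays where it is left.
- toggle_tip (a point): centre of the toggle's round end, 22 mm from its pivot; the stick is 9 mm thick. It is under the guard while the guard is down.
- sanitiser: clear sanitiser bottle with a blue cap, 56 mm wide, 140 mm high, loose on the right; origin: centre of its underside. Do not move it.
- beaker: green beaker 70 mm wide, 90 mm high, loose at the far left; origin: centre of its underside. Do not move it.

How it is judged (in metres and radians):
On the way, in this order (a step that is already met when the one before it is completed fails the run):
1. every oximeter lies on the tray floor (z of each of clip1_mid, clip2_mid, clip3_mid, clip4_mid in the frame of tray below 0.026 m and x of clip1_mid in the frame of tray between -0.04 and 0.04 m and y of clip1_mid in the frame of tray between -0.056 and 0.056 m and x of clip2_mid in the frame of tray between -0.04 and 0.04 m and y of clip2_mid in the frame of tray between -0.056 and 0.056 m and x of clip3_mid in the frame of tray between -0.04 and 0.04 m and y of clip3_mid in the frame of tray between -0.056 and 0.056 m and x of clip4_mid in the frame of tray between -0.04 and 0.04 m and y of clip4_mid in the frame of tray between -0.056 and 0.056 m), for 0.2 s.
2. the release bar is squeezed and the head slides out of its parking notch (value of joint latch above 0.005 m and distance of lamp_centre from where it was at the start of the episode above 0.015 m).
3. the head is latched over the tray (y of lamp_centre in the frame of tray between -0.008 and 0.008 m and value of joint latch below 0.002 m), for 0.2 s.
4. the guard is lifted (value of joint guard above 0.8 rad), for 0.1 s.
5. the toggle is on (value of joint toggle above 0.75 rad), for 0.1 s.
6. the guard is down again (value of joint guard below 0.12 rad), for 0.2 s.
At the end, for the whole second after the job is handed in: every oximeter present lies on the tray floor (centre under 26 mm above the tray's underside, within 40 mm in x and 56 mm in y of its middle), the lamp head is within 8 mm of the tray's middle along the beam, latch under 2 mm, toggle over 0.75 rad, guard under 0.12 rad (all of step 1 and all of step 3 and value of joint toggle above 0.75 rad and value of joint guard below 0.12 rad); the robot touches nothing.
It fails at once if the sanitiser is moved more than 30 mm or tipped (distance of sanitiser from where it was at the start of the episode above 0.03 m or angle between sanitiser's own z axis and vertical above 0.4 rad).
It fails at once if the beaker is moved more than 30 mm or tipped (distance of beaker from where it was at the start of the episode above 0.03 m or angle between beaker's own z axis and vertical above 0.4 rad).
Of clip1, clip2, clip3, clip4 only 2 to 4 are there at a start; the rules pass over those that are not, and their reading is None.
At some moment in a run one of clip1, clip2, clip3, clip4 may be knocked a few centimetres aside while the robot is not near it.
Once in a run the grip may slacken for a moment while it holds something.
It also fails if it takes over 210 s, if anything falls off the work surface, if the arm or the gripper's body presses on something with over 40 N, if the wrist force passes 120 N, or if a joint passes its speed limit or range.

ROBOT

A 6-joint arm with a two-finger parallel gripper is mounted at the origin on the work surface. World frame = base frame: x ahead of the robot, y to its left, z up, the work surface at z = 0. Lengths are in m, angles in degrees, forces in N, time in s.
With the tool pointing down it reaches from about 0.275 to 0.825 m from the base axis. Payload 5.2 kg.
Tool frame: the origin (TCP) lies on the centre line of the jaws, within the pads' length; the fingertips stand 22 mm ahead of it and the grasp point (between the pads) lies 3 mm ahead of it (robot.tip_reach is the distance from the TCP to the fingertips, in m); z points along the fingers, y is the direction in which the jaws open and shut (so a half turn about z gives the same grasp; the last joint's range is limited). The gripper opens to 93 mm and grips with 3 to 60 N. Pads are 15 mm wide; open, the fingers measure 128 mm over their backs; the gripper's body (75 mm by 188 mm) begins 65 mm behind the grasp point.
Start: joints at [-75.275, 14.817, 87.949, -0, 77.235, -11.62], TCP at [0.244, -0.493, 0.241] pointing down, gripper open.
Joint ranges: [-179.93, 179.93], [-52.35, 119.4], [10.71, 147.94], [-69.91, 249.91], [12.55, 155.21], [-178.61, 178.61]. Speed limits (degrees/s): [147.25, 147.25, 180, 180, 180, 180].

INTERFACE

Orientations are given as [roll, pitch, yaw] about the fixed x, y, z axes, in that order (R = Rz(yaw) Ry(pitch) Rx(roll)).
In Python, from rig import sensors, capture, camera_params, workorder, robot gives the robot as it stands. The module is installed in compiled form; this text tells all that it offers.
- The arm moves only by the tool carry_out, never from a script. Its argument "deltas" is a list of rows, each a list of 2 entries, a list of its own where there are three numbers: the shift along the tool's x, y, z in mm, then the turn about the tool's z in degrees. A call has 1 to 5 rows; each row shifts and turns the pose as measured when the row begins, along the tool's axes as they then stand; what a row does not reach is not made up. A row lasts 1/8 s, in which the tool goes at most 62.5 mm and 10.7 degrees, less where a joint would pass 70% of its speed; a pose out of reach is approached as far as the arm can. A call with a gripper value outside its range is refused whole. "hand" is the finger opening in mm, from 0 to 93, set as the call begins (left out, the last holds). The fingers move at their own pace and stop on an object; the grip force is fixed at half the most. Time passes only in rows, so rows that do not move let the fingers close. It gives the time, the measured TCP pose, the force and the opening at its end, in the units of the state.
- sensors.get_state(): the state, without advancing time (a new reading comes with each control period).
- capture(name): name is "side" or "top"; returns the picture (384x512x3 uint8, blue, green, red); there is no depth.
- camera_params(name): a dict with "camera_matrix" (3x3 intrinsics, pixels), "R" (3x3) and "t" (3): a world point X has camera coordinates R X + t. Camera axes: x right, y down, z forward; pixel columns grow to the right and rows downward; lengths in m; the calibration is good to about 2 mm. A picture is of the moment at which its call begins. camera_params takes no time and is no camera call.
- workorder.close_job(): hands the job in, once; it reports no verdict.
The state is a dict: "clock": time; "joints": joint angles; "joint_vel": joint speeds; "tau": joint torques, N m; "position": TCP position; "eef_rot": TCP orientation; "ft_force": force on the tool from outside, world axes, zero at the start; "moment": the same for the moment, N m; "grip_width": finger opening in m.
Only numpy, scipy, OpenCV 4.12 (cv2) and the standard library are available. Lean on these libraries where they do the work, as an engineer would, in place of code of your own. Each camera call takes 0.05 s, during which the arm holds its last target. There are 200 camera calls.

## Working session

There is one attempt and no reset: what is moved stays moved. The work goes in short steps, Python scripts to look and compute and a tool call to move; the robot and the scene stay as the last step left them, time stands still between calls to the robot, and variables do not carry over. Pictures are saved under pics/ and viewed, about 12 in all and at most 16, crops included, and the job is handed in when it is done.

Besides the shell and the picture viewer there is one more tool, called after ">>>" by a JSON object that holds its "fn" and its "kwargs". carry_out: Moves the arm, as the interface text tells. Its arguments: {"type":"object","properties":{"deltas":{"type":"array"},"hand":{"type":"number"}},"required":["deltas"]}

```bash
mkdir -p pics
cat > h.py <<'E'
import numpy as np, cv2
from rig import sensors, capture, camera_params, workorder, robot
def cam(n):
    p=camera_params(n); return np.array(p["camera_matrix"]),np.array(p["R"]),np.array(p["t"]).ravel()
def ray(n,uv,z):
    K,R,t=cam(n); d=R.T@np.linalg.inv(K)@np.array([uv[0],uv[1],1.]); c=-R.T@t
    return c+d*(z-c[2])/d[2]
def proj(n,X):
    K,R,t=cam(n); q=K@(R@np.asarray(X,float)+t); return q[:2]/q[2]
def tool(dx,dy,yaw_pose):
    pass
E
python3 - <<'E'
from h import *
for n in("top","side"):
    im=capture(n); cv2.imwrite(f"pics/{n}0.png",im)
    K,R,t=cam(n); print(n,K[0,0],-R.T@t); print(R.round(2))
print(sensors.get_state())
E
```

```text
top 394.8525510768062 [0.3988691  0.02412569 1.08802463]
[[-0.02 -1.    0.02]
 [-0.99  0.02 -0.13]
 [ 0.13 -0.02 -0.99]]
side 368.010419894957 [0.19051497 0.64617747 0.80372402]
[[-0.9  -0.44 -0.  ]
 [-0.3   0.62 -0.73]
 [ 0.32 -0.65 -0.69]]
{'clock': 0.1, 'joints': array([-7.52727668e+01,  1.48531781e+01,  8.80014336e+01, -9.31827712e-04,
        7.72322196e+01, -1.16196547e+01]), 'joint_vel': array([ 0.0661423 , -0.15111547, -0.17629212,  0.1017928 ,  0.06330029,
        0.05525   ]), 'tau': array([ 3.12015232e-03, -4.38210869e+01, -2.84642333e+01,  7.22198118e-02,
        3.62737372e-02, -4.78744460e-05]), 'position': array([ 0.24399994, -0.49244921,  0.23994232]), 'eef_rot': array([-1.79914765e+02, -1.65991729e-02,  2.63470822e+01]), 'ft_force': array([-0.68359568,  0.84009451, -0.08400613]), 'moment': array([0.00566742, 0.03749395, 0.02367531]), 'grip_width': 0.09292056263744762}
```

View pics/top0.png

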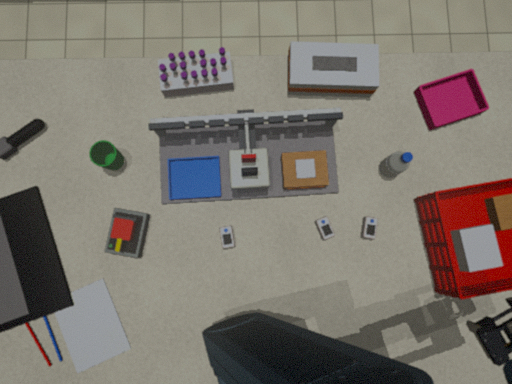

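View pics/side0.png

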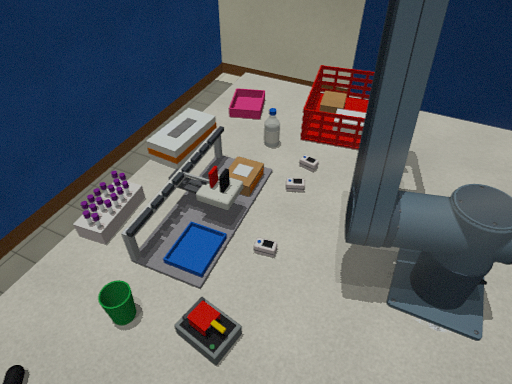

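Top view: three clips at (227,237), (325,228) and (370,228), blue tray in the left bay at (195,178), lamp head at (249,165), control box at (126,232). The side view agrees. The arm may hide a fourth clip, so I'll look again once it has moved.

```bash
cat >> h.py <<'E'
def blobs(mask,amin):
    cs,_=cv2.findContours(mask.astype(np.uint8)*255,cv2.RETR_EXTERNAL,cv2.CHAIN_APPROX_NONE)
    return [c for c in cs if cv2.contourArea(c)>amin]
def rect(c,z,n="top"):
    # minAreaRect of contour cast to plane z -> centre, size, angle of long side (deg in world)
    P=np.array([ray(n,p,z)[:2] for p in c.reshape(-1,2)+0.0],np.float32)
    b=cv2.boxPoints(cv2.minAreaRect(P)); e=[b[1]-b[0],b[2]-b[1]]; e.sort(key=lambda v:-np.linalg.norm(v))
    return b.mean(0),[np.linalg.norm(v) for v in e],np.degrees(np.arctan2(e[0][1],e[0][0]))%180
E
python3 - <<'E'
from h import *
im=cv2.imread("pics/top0.png"); hsv=cv2.cvtColor(im,cv2.COLOR_BGR2HSV); H,S,V=[hsv[...,i].astype(int) for i in range(3)]
print("blue",[ (rect(c,.03),c.reshape(-1,2).mean(0)) for c in blobs((H>100)&(H<130)&(S>150)&(V>90),500)])
print("red",[ (rect(c,.074),c.reshape(-1,2).mean(0)) for c in blobs(((H<6)|(H>174))&(S>150)&(V>90),30) if c.reshape(-1,2)[:,0].mean()<300])
print("yel",[ (rect(c,.078),c.reshape(-1,2).mean(0)) for c in blobs((H>20)&(H<35)&(S>150)&(V>100),10)])
for p in((227,237),(325,228),(370,228)):
    print(p,ray("top",p,.016)); print(hsv[p[1]-12:p[1]+14:2,p[0]-10:p[0]+10:3,2])
cv2.imwrite("pics/crop1.png",np.hstack([cv2.resize(im[140:260,90:220],None,fx=3,fy=3,interpolation=2),cv2.resize(im[140:260,220:350],None,fx=3,fy=3,interpolation=2)]))
E
```

```text
blue [((array([0.5888921 , 0.16672617], dtype=float32), [np.float32(0.136346), np.float32(0.10996054)], np.float32(92.59358)), array([193.81005587, 177.00558659]))]
red [((array([0.17601076, 0.544168  ], dtype=float32), [np.float32(0.11996457), np.float32(0.005610617)], np.float32(31.578156)), array([ 37.91954023, 343.75862069])), ((array([0.45177233, 0.34447476], dtype=float32), [np.float32(0.050979387), np.float32(0.05069684)], np.float32(168.3737)), array([121.7260274, 228.8630137]))]
yel [((array([0.41203442, 0.35253093], dtype=float32), [np.float32(0.032339845), np.float32(0.012412568)], np.float32(169.6764)), array([118. , 244.5]))]
(227, 237) [0.42597139 0.08064738 0.016     ]
[[150 153 151 151 141 145 152]
 [149 143 152 154 157 129 152]
 [148 150 156 152 160 113 149]
 [153 146 161 149 159 114 150]
 [146 151 153 144 120 128 152]
 [150 146  83  58  55 142 148]
 [150 134  93  65  63 149 140]
 [153 144 112  68  65 139 135]
 [147 150 112  65  63 142 132]
 [153 146 127  66  91 145 133]
 [150 149 154 160 159 157 124]
 [150 151 135 140 113 109 143]
 [150 149 124 119 145 151 154]]
(32
[... 202 characters left out ...]
[149 121 130  60  56 145 151]
 [147  81 127  60  58 115 147]
 [150  92 151  63  67  73 140]
 [148 130 134  76  54  61 139]
 [151 151  95 115  74 131 154]
 [152 155  80 145 156 151 131]
 [148 155  99 139 137 141 152]
 [148 148 147 119 146 153 148]]
(370, 228) [ 0.44097287 -0.30847689  0.016     ]
[[154 143 135 139 147 149 151]
 [153  91 139 158 139 147 145]
 [153  83 147 157 142 162 146]
 [152  71 149 158 150 158 142]
 [152  78 146 114 141 149 141]
 [146  79 148  59  60 115 146]
 [146  81 129  58  59 125 150]
 [146  90 118  54  53 142 148]
 [122  99 110  59  55 137 151]
 [119 111 136 104  68 143 147]
 [114  99 153 159 149 148 151]
 [139  98  93 100 130 151 152]
 [152 143 147 126 137 150 149]]
```

View pics/crop1.png

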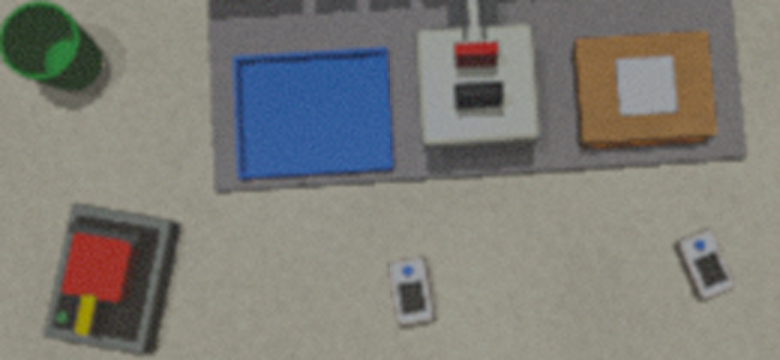

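The crop shows each clip's blue dot on its far end and its display towards the robot. The tray is yawed about 2.6°, and the control box about -11°. Next I measure the clips and write a helper that plans rows.

```bash
cat >> h.py <<'E'
def clips(im):
    hsv=cv2.cvtColor(im,cv2.COLOR_BGR2HSV); H,S,V=[hsv[...,i].astype(int) for i in range(3)]
    out=[]
    dots=blobs((H>95)&(H<130)&(S>90)&(V>60),2); dk=blobs(V<80,15)
    for d in dots:
        if cv2.contourArea(d)>40: continue
        a=ray("top",d.reshape(-1,2).mean(0),.032)
        for k in dk:
            if cv2.contourArea(k)>150: continue
            m=cv2.moments(k); b=ray("top",(m["m10"]/m["m00"],m["m01"]/m["m00"]),.032)
            v=(a-b)[:2]; L=np.linalg.norm(v)
            if .01<L<.04:
                out.append((np.round(b[:2]+v/L*.004,4),round(np.degrees(np.arctan2(v[1],v[0])),1),round(L,4)))
    return out
def plan(p,yaw=None,nmax=60):
    s=sensors.get_state(); q=s["position"]; y0=s["eef_rot"][2]; p=np.array(p,float)
    if yaw is None: yaw=y0
    dy=(yaw-y0+90)%180-90
    n=int(max(1,np.ceil(np.linalg.norm(p-q)*1000/nmax),np.ceil(abs(dy)/10)))
    d=(p-q)*1000/n; rows=[]
    for i in range(n):
        a=np.radians(y0+dy*i/n); c,s_=np.cos(a),np.sin(a)
        rows.append([[round(c*d[0]+s_*d[1],1),round(s_*d[0]-c*d[1],1),round(-d[2],1)],round(-dy/n,1)])
    print("at",q.round(4),"yaw",round(y0,1),"dy",round(dy,1)); print(*rows,sep="\n")
E
python3 - <<'E'
from h import *
for c in clips(cv2.imread("pics/top0.png")): print(c)
plan((.4407,-.308,.16),0)
E
```

```text
(array([0.4248, 0.081 ]), np.float64(8.6), np.float64(0.0236))
(array([ 0.4427, -0.1848]), np.float64(20.4), np.float64(0.0237))
at [ 0.244  -0.4924  0.2399] yaw 26.3 dy -26.3
[[np.float64(51.6), np.float64(-15.6), np.float64(16.0)], np.float64(5.3)]
[[np.float64(50.0), np.float64(-20.3), np.float64(16.0)], np.float64(5.3)]
[[np.float64(47.9), np.float64(-24.8), np.float64(16.0)], np.float64(5.3)]
[[np.float64(45.4), np.float64(-29.1), np.float64(16.0)], np.float64(5.3)]
[[np.float64(42.6), np.float64(-33.1), np.float64(16.0)], np.float64(5.3)]
```

Run:
```python
from h import *
plan((.425,.081,.16),98.6,nmax=60)
```

```text
at [ 0.244  -0.4924  0.2399] yaw 26.3 dy 72.3
[[np.float64(37.9), np.float64(-39.4), np.float64(7.3)], np.float64(-6.6)]
[[np.float64(42.1), np.float64(-34.8), np.float64(7.3)], np.float64(-6.6)]
[[np.float64(45.8), np.float64(-29.8), np.float64(7.3)], np.float64(-6.6)]
[[np.float64(49.0), np.float64(-24.3), np.float64(7.3)], np.float64(-6.6)]
[[np.float64(51.4), np.float64(-18.6), np.float64(7.3)], np.float64(-6.6)]
[[np.float64(53.2), np.float64(-12.6), np.float64(7.3)], np.float64(-6.6)]
[[np.float64(54.3), np.float64(-6.4), np.float64(7.3)], np.float64(-6.6)]
[[np.float64(54.7), np.float64(-0.1), np.float64(7.3)], np.float64(-6.6)]
[[np.float64(54.3), np.float64(6.1), np.float64(7.3)], np.float64(-6.6)]
[[np.float64(53.3), np.float64(12.3), np.float64(7.3)], np.float64(-6.6)]
[[np.float64(51.5), np.float64(18.3), np.float64(7.3)], np.float64(-6.6)]
```

>>> {"fn": "carry_out", "kwargs": {"deltas": [[[38, -39, 7], -6.6], [[42, -35, 7], -6.6], [[46, -30, 7], -6.6], [[49, -24, 7], -6.6], [[51, -19, 7], -6.6]], "hand": 93}}

```text
clock: 0.72
position: [0.3247, -0.2272, 0.2023]
eef_rot: [-179.9, -0.1, 60.0]
ft_force: [0.5, -0.2, 0.8]
grip_width: 0.0931
```

>>> {"fn": "carry_out", "kwargs": {"deltas": [[[53, -13, 7], -6.6], [[54, -6, 7], -6.6], [[55, 0, 7], -6.6], [[54, 6, 7], -6.6], [[53, 12, 7], -6.6]]}}

```text
clock: 1.35
position: [0.4014, 0.0435, 0.1669]
eef_rot: [179.9, -0.2, 94.0]
ft_force: [0.7, -0.4, -0.3]
grip_width: 0.093
```

Run:
```python
from h import *
im=capture("top"); cv2.imwrite("pics/top1.png",im)
for c in clips(im): print(c)
plan((.425,.081,.10),98.6)
```

```text
(array([ 0.4432, -0.1848]), np.float64(20.7), np.float64(0.0232))
at [0.4014 0.0496 0.1662] yaw 94.4 dy 4.2
[[np.float64(14.7), np.float64(13.0), np.float64(33.1)], np.float64(-2.1)]
[[np.float64(14.3), np.float64(13.5), np.float64(33.1)], np.float64(-2.1)]
```

View pics/top1.png

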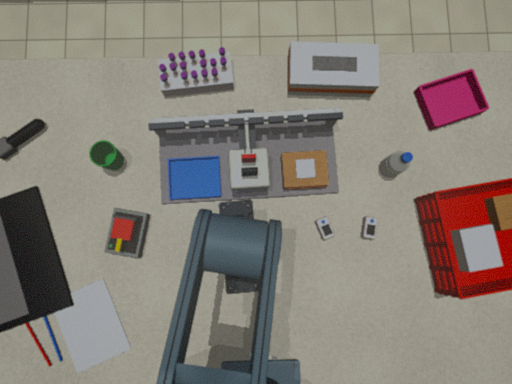

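The second view shows nothing new where the arm stood before, so there are three clips. The two on the right are at (325,228) and (370,228). I pick clip A first, gripping it by its ends.

>>> {"fn": "carry_out", "kwargs": {"deltas": [[[15, 13, 33], -2.1], [[14, 13, 33], -2.1], [[0, 0, 0], 0]]}}

```text
clock: 1.78
position: [0.4247, 0.0851, 0.0988]
eef_rot: [179.9, -0.4, 99.2]
ft_force: [-0.1, 0.0, 0.1]
grip_width: 0.0929
```

Run:
```python
from h import *
plan((.425,.081,.039),98.6,nmax=35)
im=capture("side");cv2.imwrite("pics/side1.png",cv2.resize(im[180:300,190:340],None,fx=4,fy=4,interpolation=2))
```

```text
at [0.4247 0.0851 0.0988] yaw 99.2 dy -0.6
[[np.float64(-2.1), np.float64(-0.2), np.float64(29.9)], np.float64(0.3)]
[[np.float64(-2.1), np.float64(-0.2), np.float64(29.9)], np.float64(0.3)]
```

View pics/side1.png

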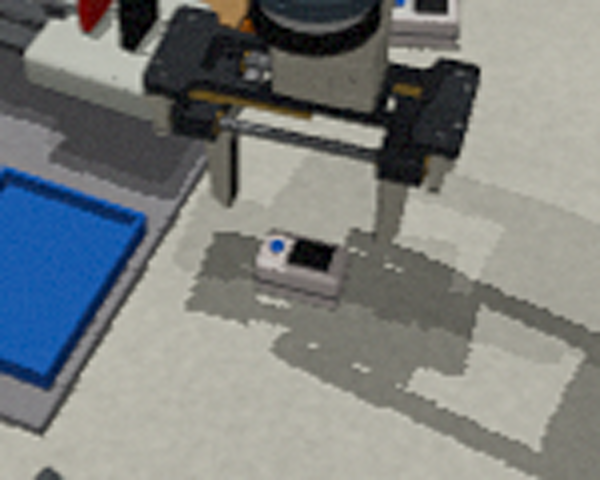

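The jaws straddle clip A along its length, with the dot on the left and the display on the right. Descending and closing.

>>> {"fn": "carry_out", "kwargs": {"deltas": [[[-2, 0, 30], 0.3], [[-2, 0, 30], 0.3], [[0, 0, 0], 0]]}}

```text
clock: 2.2
position: [0.4284, 0.0784, 0.0427]
eef_rot: [179.5, -0.2, 98.3]
ft_force: [0.6, -0.9, 1.3]
grip_width: 0.093
```

>>> {"fn": "carry_out", "kwargs": {"deltas": [[[0, 0, 0], 0], [[0, 0, 0], 0], [[0, 0, 0], 0], [[0, 0, 0], 0]], "hand": 45}}

```text
clock: 2.7
position: [0.4311, 0.0773, 0.0472]
eef_rot: [179.1, -0.1, 98.2]
ft_force: [-0.3, 0.5, 0.2]
grip_width: 0.0578
```

Run:
```python
from h import *
s=sensors.get_state(); print(s["grip_width"],s["ft_force"].round(1))
plan((.425,.081,.12),98.6); 
a=np.radians(2.6); T=np.array([.589,.167]); 
for y in(-.042,0,.042): print(T+y*np.array([-np.sin(a),np.cos(a)]))
```

```text
0.05782776537494472 [-0.3  0.5  0.2]
at [0.4311 0.0773 0.0472] yaw 98.2 dy 0.4
[[np.float64(2.3), np.float64(-2.7), np.float64(-36.4)], np.float64(-0.2)]
[[np.float64(2.3), np.float64(-2.7), np.float64(-36.4)], np.float64(-0.2)]
[0.59090525 0.12504324]
[0.589 0.167]
[0.58709475 0.20895676]
```

Gripped at 57.8 mm, but the arm creeps up during hold rows, leaving a shallow grip of about 7 mm. I'll reopen, go lower and close again.

>>> {"fn": "carry_out", "kwargs": {"deltas": [[[0, 0, 0], 0], [[0, 0, 1], 0], [[0, 1, 5], 0], [[0, 1, 4], 0]], "hand": 75}}

```text
clock: 3.2
position: [0.4335, 0.0778, 0.037]
eef_rot: [179.0, -0.1, 98.2]
ft_force: [1.2, -0.1, -0.1]
grip_width: 0.0748
```

>>> {"fn": "carry_out", "kwargs": {"deltas": [[[0, 0, 1], 0], [[0, 0, 1], 0], [[0, 0, 1], 0]], "hand": 45}}

```text
clock: 3.58
position: [0.4331, 0.0779, 0.034]
eef_rot: [179.1, -0.2, 98.2]
ft_force: [-6.1, -0.5, 25.4]
grip_width: 0.0574
```

>>> {"fn": "carry_out", "kwargs": {"deltas": [[[0, 0, -10], 0], [[0, 0, -40], 0], [[0, 0, -40], 0], [[0, 0, -20], 0]]}}

```text
clock: 4.08
position: [0.4301, 0.0774, 0.1465]
eef_rot: [179.4, -0.2, 98.2]
ft_force: [1.0, 0.3, -1.6]
grip_width: 0.058
```

Run:
```python
from h import *
s=sensors.get_state(); print(s["grip_width"],s["ft_force"].round(1))
plan((.587,.209,.125),92.6)
im=capture("side");cv2.imwrite("pics/side2.png",cv2.resize(im[150:300,150:340],None,fx=4,fy=4,interpolation=2))
```

```text
0.05799037922050271 [ 1.   0.3 -1.6]
at [0.4301 0.0774 0.1465] yaw 98.2 dy -5.6
[[np.float64(27.0), np.float64(43.5), np.float64(5.4)], np.float64(1.4)]
[[np.float64(28.0), np.float64(42.8), np.float64(5.4)], np.float64(1.4)]
[[np.float64(29.1), np.float64(42.1), np.float64(5.4)], np.float64(1.4)]
[[np.float64(30.1), np.float64(41.4), np.float64(5.4)], np.float64(1.4)]
```

View pics/side2.png

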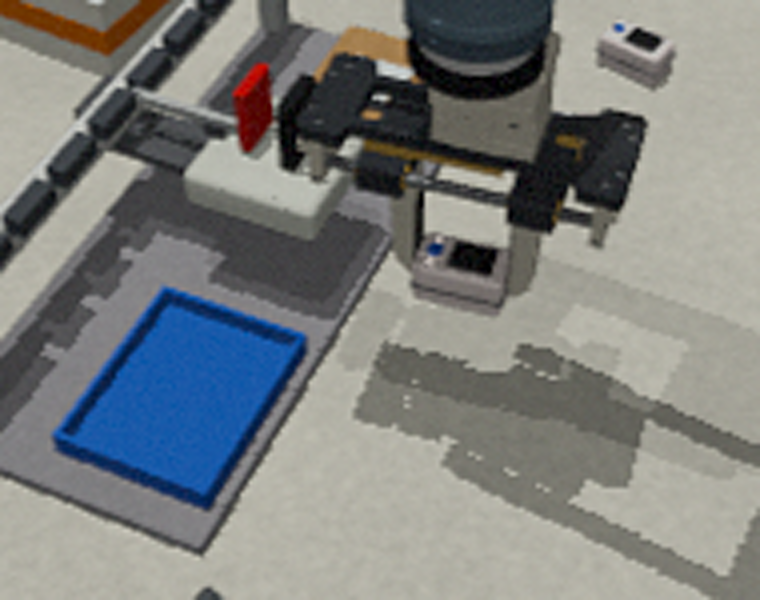

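Clip A is held level between the jaws. On to the left slot of the tray.

>>> {"fn": "carry_out", "kwargs": {"deltas": [[[27, 43, 3], 1.4], [[28, 43, 3], 1.4], [[29, 42, 3], 1.4], [[29, 41, 0], 1.4]]}}

```text
clock: 4.62
position: [0.5899, 0.2088, 0.1419]
eef_rot: [179.1, -0.2, 92.2]
ft_force: [-0.9, -0.7, -0.5]
grip_width: 0.0581
```

Run:
```python
from h import *
plan((.587,.207,.080),92.6,nmax=40)
```

```text
at [0.5899 0.2088 0.1419] yaw 92.2 dy 0.4
[[np.float64(-0.9), np.float64(-1.5), np.float64(31.0)], np.float64(-0.2)]
[[np.float64(-0.9), np.float64(-1.5), np.float64(31.0)], np.float64(-0.2)]
```

>>> {"fn": "carry_out", "kwargs": {"deltas": [[[-1, -2, 31], -0.2], [[-1, -2, 31], -0.2], [[0, 0, 0], 0]]}}

```text
clock: 5.0
position: [0.5895, 0.2098, 0.076]
eef_rot: [179.1, -0.2, 92.8]
ft_force: [-0.7, 0.6, -0.1]
grip_width: 0.0579
```

Run:
```python
from h import *
plan((.587,.207,.051),92.6,nmax=12)
```

```text
at [0.5895 0.2098 0.076 ] yaw 92.8 dy -0.2
[[np.float64(-0.9), np.float64(-0.9), np.float64(8.3)], np.float64(0.1)]
[[np.float64(-0.9), np.float64(-0.9), np.float64(8.3)], np.float64(0.1)]
[[np.float64(-0.9), np.float64(-0.9), np.float64(8.3)], np.float64(0.1)]
```

>>> {"fn": "carry_out", "kwargs": {"deltas": [[[-1, -1, 10], 0], [[-1, -1, 10], 0], [[-1, 0, 5], 0]]}}

```text
clock: 5.38
position: [0.5893, 0.2066, 0.0521]
eef_rot: [178.9, -0.2, 92.7]
ft_force: [1.3, 0.5, -0.5]
grip_width: 0.0579
```

>>> {"fn": "carry_out", "kwargs": {"deltas": [[[0, 0, 0], 0], [[0, 0, 0], 0], [[0, 0, -5], 0], [[0, 0, -30], 0], [[0, 0, -40], 0]], "hand": 68}}

```text
clock: 6.0
position: [0.5866, 0.2058, 0.1276]
eef_rot: [179.1, -0.2, 92.7]
ft_force: [0.1, -0.5, -0.0]
grip_width: 0.0683
```

Run:
```python
from h import *
print(sensors.get_state()["grip_width"])
plan((.46,0.02,.20),100)
im=capture("top"); cv2.imwrite("pics/top2.png",cv2.resize(im[140:260,150:400],None,fx=3,fy=3,interpolation=2))
for c in clips(im): print(c)
im=capture("side");cv2.imwrite("pics/side3.png",cv2.resize(im[150:300,120:320],None,fx=4,fy=4,interpolation=2))
```

```text
0.06825932458014093
at [0.5866 0.2058 0.1276] yaw 92.7 dy 7.3
[[np.float64(-44.9), np.float64(-33.8), np.float64(-18.1)], np.float64(-1.8)]
[[np.float64(-43.8), np.float64(-35.2), np.float64(-18.1)], np.float64(-1.8)]
[[np.float64(-42.7), np.float64(-36.6), np.float64(-18.1)], np.float64(-1.8)]
[[np.float64(-41.5), np.float64(-37.9), np.float64(-18.1)], np.float64(-1.8)]
(array([ 0.4431, -0.1847]), np.float64(21.4), np.float64(0.0238))
```

View pics/side3.png

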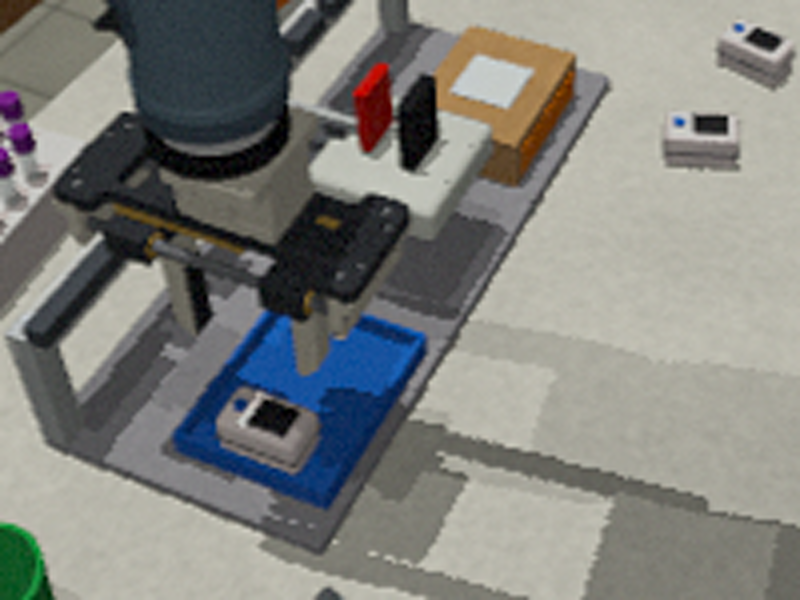

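Clip A lies flat in the left slot. Next is clip B at (.443,-.185), angle 21°.

>>> {"fn": "carry_out", "kwargs": {"deltas": [[[-20, -25, -45], -3], [[-50, -20, -20], -3], [[-55, -20, 0], -3], [[-56, -20, 0], -3], [[-56, -18, 0], -3]], "hand": 93}}

```text
clock: 6.72
position: [0.5271, -0.0442, 0.1965]
eef_rot: [178.3, 0.3, 108.7]
ft_force: [0.3, -0.5, -0.3]
grip_width: 0.0931
```

Run:
```python
from h import *
plan((.4432,-.1848,.10),111)
```

```text
at [ 0.5271 -0.0442  0.1965] yaw 108.7 dy 2.3
[[np.float64(-26.6), np.float64(-31.1), np.float64(24.1)], np.float64(-0.6)]
[[np.float64(-26.3), np.float64(-31.4), np.float64(24.1)], np.float64(-0.6)]
[[np.float64(-25.9), np.float64(-31.6), np.float64(24.1)], np.float64(-0.6)]
[[np.float64(-25.6), np.float64(-31.9), np.float64(24.1)], np.float64(-0.6)]
```

>>> {"fn": "carry_out", "kwargs": {"deltas": [[[-27, -31, 24], -0.6], [[-26, -31, 24], -0.6], [[-26, -32, 24], -0.6], [[-26, -32, 20], -0.6]]}}

```text
clock: 7.22
position: [0.4463, -0.1924, 0.1014]
eef_rot: [178.0, 0.7, 111.1]
ft_force: [-0.2, -0.6, 0.3]
grip_width: 0.0927
```

Run:
```python
from h import *
plan((.4432,-.1848,.037),111,nmax=30)
im=capture("side"); cv2.imwrite("pics/side4.png",cv2.resize(im[90:230,240:360],None,fx=4,fy=4,interpolation=2))
```

```text
at [ 0.4463 -0.1924  0.1014] yaw 111.1 dy -0.1
[[np.float64(2.7), np.float64(-0.1), np.float64(21.5)], np.float64(0.0)]
[[np.float64(2.7), np.float64(-0.1), np.float64(21.5)], np.float64(0.0)]
[[np.float64(2.7), np.float64(-0.1), np.float64(21.5)], np.float64(0.0)]
```

View pics/side4.png

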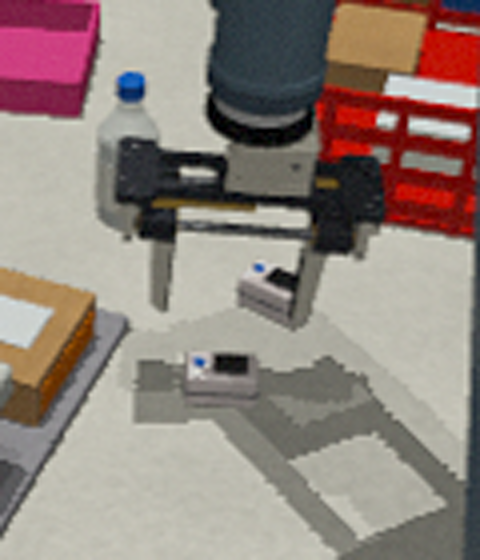

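>>> {"fn": "carry_out", "kwargs": {"deltas": [[[3, 0, 22], 0], [[3, 0, 22], 0], [[2, 0, 19], 0], [[0, 0, 2], 0]]}}

```text
clock: 7.78
position: [0.4419, -0.1894, 0.0322]
eef_rot: [178.2, 0.7, 110.7]
ft_force: [0.2, -0.5, -0.4]
grip_width: 0.0929
```

>>> {"fn": "carry_out", "kwargs": {"deltas": [[[0, 0, 1], 0], [[0, 0, 1], 0], [[0, 0, 0], 0], [[0, 0, 0], 0]], "hand": 45}}

```text
clock: 8.28
position: [0.4435, -0.1902, 0.0323]
eef_rot: [178.1, 0.9, 110.8]
ft_force: [-1.2, -0.6, 0.4]
grip_width: 0.0579
```

>>> {"fn": "carry_out", "kwargs": {"deltas": [[[0, 0, -15], 0], [[0, 0, -50], 0], [[0, 0, -55], 0], [[10, 0, -50], 2]]}}

```text
clock: 8.78
position: [0.4315, -0.1793, 0.2034]
eef_rot: [178.3, 0.4, 108.7]
ft_force: [0.9, 0.5, -0.4]
grip_width: 0.0582
```

Run:
```python
from h import *
print(sensors.get_state()["grip_width"])
plan((.589,.163,.21),92.6)
im=capture("side"); cv2.imwrite("pics/s.png",im)
```

```text
0.05817503191573111
at [ 0.4315 -0.1793  0.2034] yaw 108.7 dy -16.1
[[np.float64(39.1), np.float64(37.0), np.float64(-0.9)], np.float64(2.3)]
[[np.float64(40.6), np.float64(35.4), np.float64(-0.9)], np.float64(2.3)]
[[np.float64(42.0), np.float64(33.7), np.float64(-0.9)], np.float64(2.3)]
[[np.float64(43.3), np.float64(32.0), np.float64(-0.9)], np.float64(2.3)]
[[np.float64(44.5), np.float64(30.3), np.float64(-0.9)], np.float64(2.3)]
[[np.float64(45.7), np.float64(28.4), np.float64(-0.9)], np.float64(2.3)]
[[np.float64(46.8), np.float64(26.6), np.float64(-0.9)], np.float64(2.3)]
```

>>> {"fn": "carry_out", "kwargs": {"deltas": [[[58, -8, -2], 2], [[59, -6, -2], 2], [[60, -4, -2], 2], [[60, -2, 0], 2], [[60, 0, 0], 2]]}}

```text
clock: 9.45
position: [0.3402, 0.1047, 0.2135]
eef_rot: [177.3, 0.8, 97.8]
ft_force: [1.1, 1.2, -0.8]
grip_width: 0.0578
```

Run:
```python
from h import *
print(sensors.get_state()["grip_width"])
plan((.589,.163,.14),92.6)
```

```text
0.057841708821779865
at [0.3402 0.1047 0.2135] yaw 97.8 dy -5.2
[[np.float64(4.8), np.float64(50.9), np.float64(14.7)], np.float64(1.0)]
[[np.float64(5.8), np.float64(50.8), np.float64(14.7)], np.float64(1.0)]
[[np.float64(6.7), np.float64(50.7), np.float64(14.7)], np.float64(1.0)]
[[np.float64(7.6), np.float64(50.5), np.float64(14.7)], np.float64(1.0)]
[[np.float64(8.5), np.float64(50.4), np.float64(14.7)], np.float64(1.0)]
```

>>> {"fn": "carry_out", "kwargs": {"deltas": [[[10, 51, 12], 1], [[10, 51, 12], 1], [[8, 51, 15], 1], [[6, 50, 15], 1], [[4, 50, 15], 1]]}}

```text
clock: 10.07
position: [0.5929, 0.1778, 0.1569]
eef_rot: [176.9, 0.5, 93.3]
ft_force: [0.3, -0.0, 0.4]
grip_width: 0.0576
```

Run:
```python
from h import *
print(sensors.get_state()["grip_width"])
plan((.589,.163,.075),92.6,nmax=30)
im=capture("side"); cv2.imwrite("pics/side5.png",cv2.resize(im[150:300,120:320],None,fx=4,fy=4,interpolation=2))
```

```text
0.0576463311831454
at [0.5929 0.1778 0.1569] yaw 93.3 dy -0.7
[[np.float64(-4.9), np.float64(-1.6), np.float64(27.3)], np.float64(0.2)]
[[np.float64(-4.9), np.float64(-1.6), np.float64(27.3)], np.float64(0.2)]
[[np.float64(-4.9), np.float64(-1.5), np.float64(27.3)], np.float64(0.2)]
```

View pics/side5.png

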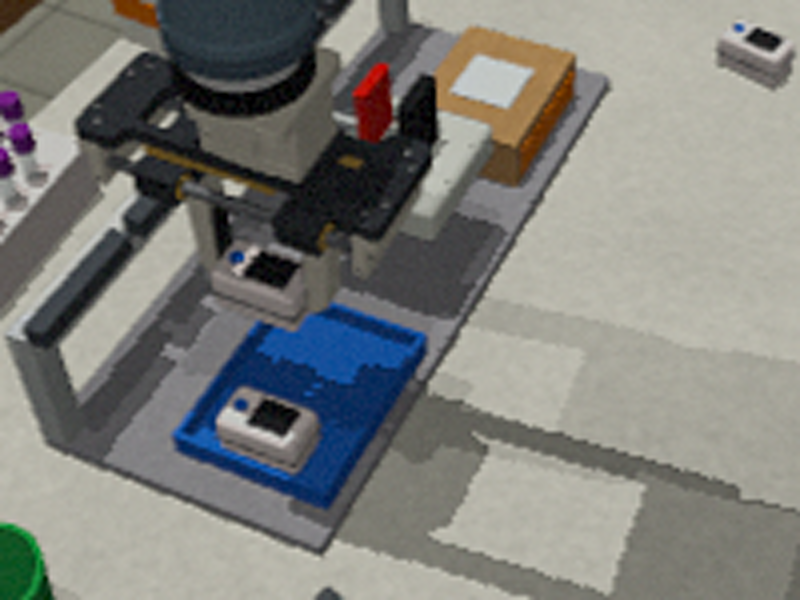

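Clip B is held above the middle of the tray, and clip A is flat at (268,425) in the crop. Lowering B.

>>> {"fn": "carry_out", "kwargs": {"deltas": [[[-5, -2, 27], 0.2], [[-5, -2, 27], 0.2], [[-5, -2, 24], 0.2]]}}

```text
clock: 10.5
position: [0.5998, 0.1623, 0.0727]
eef_rot: [176.7, 0.4, 92.6]
ft_force: [0.7, -0.2, -1.1]
grip_width: 0.0581
```

Run:
```python
from h import *
plan((.589,.163,.050),92.6,nmax=15)
```

```text
at [0.5998 0.1623 0.0727] yaw 92.6 dy -0.0
[[np.float64(0.6), np.float64(-5.4), np.float64(11.3)], np.float64(0.0)]
[[np.float64(0.6), np.float64(-5.4), np.float64(11.3)], np.float64(0.0)]
```

>>> {"fn": "carry_out", "kwargs": {"deltas": [[[0, -10, 2], 0], [[0, -2, 8], 0], [[0, 0, 9], 0], [[0, 0, 4], 0]]}}

```text
clock: 11.0
position: [0.5873, 0.1617, 0.0486]
eef_rot: [176.8, 0.4, 92.7]
ft_force: [-7.8, -1.8, 25.5]
grip_width: 0.0576
```

Contact with the floor; I release.

>>> {"fn": "carry_out", "kwargs": {"deltas": [[[0, 0, -1], 0], [[0, 0, 0], 0], [[0, 0, -5], 0], [[0, 0, -30], 0], [[0, 0, -45], 0]], "hand": 68}}

```text
clock: 11.62
position: [0.5815, 0.1622, 0.1292]
eef_rot: [177.1, 0.4, 92.7]
ft_force: [0.1, 0.9, -0.1]
grip_width: 0.0679
```

>>> {"fn": "carry_out", "kwargs": {"deltas": [[[0, -30, -50], -2], [[-20, -50, -20], -2], [[-40, -40, 0], -2], [[-45, -35, 0], -2], [[-50, -25, 0], -2]], "hand": 93}}

```text
clock: 12.25
position: [0.4228, -0.012, 0.2]
eef_rot: [176.2, 1.2, 103.4]
ft_force: [0.7, -0.3, 0.0]
grip_width: 0.0932
```

Run:
```python
from h import *
im=capture("top"); cv2.imwrite("pics/top3.png",im)
for c in clips(im): print(c)
im2=capture("side")
cv2.imwrite("pics/mix1.png",np.hstack([cv2.resize(im[130:260,150:280],(390,390)),cv2.resize(im[180:280,330:430],(390,390))]))
s=sensors.get_state();print(s["position"],s["eef_rot"])
```

```text
[ 0.42313712 -0.0155556   0.20003748] [176.29023119   1.28691688 102.92634792]
```

View pics/mix1.png

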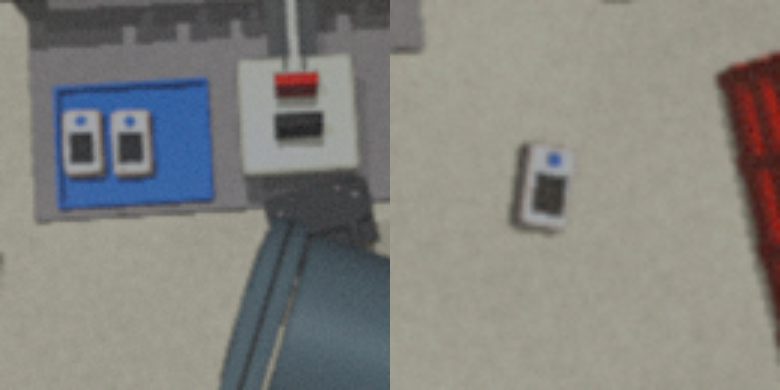

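Both clips lie flat in the tray at crop (82,143) and (131,143). Clip C's dot is at pixel (371.8,221) and its display at (370.5,230).

Run:
```python
from h import *
a=ray("top",(371.8,221),.032);b=ray("top",(370.5,230),.032);v=(a-b)[:2];L=np.linalg.norm(v);print(b[:2]+v/L*.004,np.degrees(np.arctan2(v[1],v[0])),L)
plan(list(b[:2]+v/L*.004)+[.11],90+np.degrees(np.arctan2(v[1],v[0])))
```

```text
[ 0.43888736 -0.3053441 ] -11.800678937703452 0.02452388501149305
at [ 0.4231 -0.0156  0.2   ] yaw 102.9 dy -24.7
[[np.float64(-47.7), np.float64(-8.2), np.float64(15.0)], np.float64(4.1)]
[[np.float64(-48.1), np.float64(-4.8), np.float64(15.0)], np.float64(4.1)]
[[np.float64(-48.4), np.float64(-1.3), np.float64(15.0)], np.float64(4.1)]
[[np.float64(-48.3), np.float64(2.2), np.float64(15.0)], np.float64(4.1)]
[[np.float64(-48.0), np.float64(5.6), np.float64(15.0)], np.float64(4.1)]
[[np.float64(-47.5), np.float64(9.1), np.float64(15.0)], np.float64(4.1)]
```

>>> {"fn": "carry_out", "kwargs": {"deltas": [[[-48, -8, 10], 4], [[-48, -5, 10], 4], [[-48, -1, 10], 4], [[-48, 2, 10], 4], [[-48, 6, 10], 4]]}}

```text
clock: 12.98
position: [0.4447, -0.2596, 0.1554]
eef_rot: [175.6, -0.1, 82.5]
ft_force: [-0.1, -0.2, 1.0]
grip_width: 0.0931
```

Run:
```python
from h import *
print(sensors.get_state()["eef_rot"])
plan((.439,-.3055,.095),80)
```

```text
[ 1.75558742e+02 -1.00471630e-01  8.24757442e+01]
at [ 0.4447 -0.2596  0.1554] yaw 82.5 dy -2.5
[[np.float64(-23.1), np.float64(0.2), np.float64(30.2)], np.float64(1.2)]
[[np.float64(-23.1), np.float64(0.7), np.float64(30.2)], np.float64(1.2)]
```

>>> {"fn": "carry_out", "kwargs": {"deltas": [[[-23, -1, 30], 1], [[-21, -1, 28], 1], [[0, 0, 0], 0]]}}

```text
clock: 13.35
position: [0.4438, -0.3075, 0.0961]
eef_rot: [175.4, -0.2, 80.1]
ft_force: [-0.3, 0.5, -0.3]
grip_width: 0.0931
```

Run:
```python
from h import *
print(sensors.get_state()["eef_rot"])
plan((.439,-.3055,.037),80,nmax=20)
im=capture("side"); cv2.imwrite("pics/side6.png",cv2.resize(im[90:230,240:360],None,fx=4,fy=4,interpolation=2))
```

```text
[175.40004914  -0.21095261  80.13220868]
at [ 0.4438 -0.3075  0.0961] yaw 80.1 dy -0.1
[[np.float64(0.4), np.float64(-1.7), np.float64(19.7)], np.float64(0.0)]
[[np.float64(0.4), np.float64(-1.7), np.float64(19.7)], np.float64(0.0)]
[[np.float64(0.4), np.float64(-1.7), np.float64(19.7)], np.float64(0.0)]
```

View pics/side6.png

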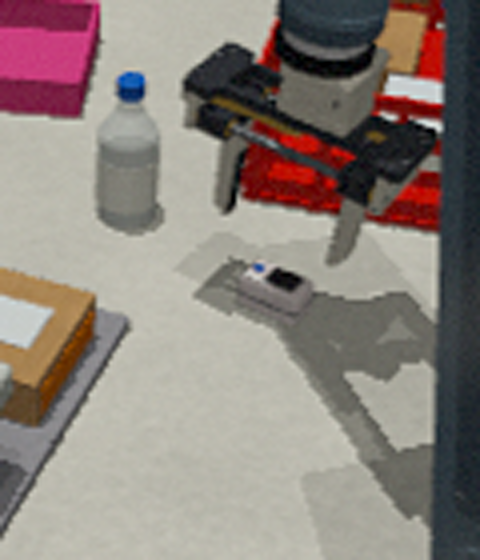

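Jaws straddle clip C and the bottle is well clear. Descending and closing.

>>> {"fn": "carry_out", "kwargs": {"deltas": [[[0, -3, 20], 0], [[0, -3, 20], 0], [[0, -3, 18], 0]]}}

```text
clock: 13.78
position: [0.4448, -0.3051, 0.043]
eef_rot: [174.9, 0.1, 80.4]
ft_force: [-0.2, 0.0, 0.3]
grip_width: 0.0927
```

>>> {"fn": "carry_out", "kwargs": {"deltas": [[[0, 0, 1], 0], [[0, 0, 0], 0], [[0, 0, 0], 0], [[0, 0, 0], 0]], "hand": 45}}

```text
clock: 14.28
position: [0.4473, -0.3037, 0.0457]
eef_rot: [174.7, 0.2, 80.6]
ft_force: [-1.2, -0.3, -0.6]
grip_width: 0.0579
```

>>> {"fn": "carry_out", "kwargs": {"deltas": [[[0, 0, -15], 0], [[0, 0, -50], 0], [[0, 0, -50], 0], [[0, 0, -40], 0], [[0, 0, 0], 0]]}}

```text
clock: 14.9
position: [0.4324, -0.3012, 0.2092]
eef_rot: [174.6, 0.3, 80.5]
ft_force: [-0.7, -1.0, -0.8]
grip_width: 0.058
```

Run:
```python
from h import *
print(sensors.get_state()["eef_rot"])
plan((.42,.07,.21),92.6)
```

```text
[174.56955757   0.3069462   80.4906624 ]
at [ 0.4324 -0.3012  0.2092] yaw 80.5 dy 12.1
[[np.float64(52.0), np.float64(-10.5), np.float64(-0.1)], np.float64(-1.7)]
[[np.float64(52.3), np.float64(-8.9), np.float64(-0.1)], np.float64(-1.7)]
[[np.float64(52.5), np.float64(-7.4), np.float64(-0.1)], np.float64(-1.7)]
[[np.float64(52.7), np.float64(-5.8), np.float64(-0.1)], np.float64(-1.7)]
[[np.float64(52.9), np.float64(-4.2), np.float64(-0.1)], np.float64(-1.7)]
[[np.float64(53.0), np.float64(-2.6), np.float64(-0.1)], np.float64(-1.7)]
[[np.float64(53.0), np.float64(-1.0), np.float64(-0.1)], np.float64(-1.7)]
```

>>> {"fn": "carry_out", "kwargs": {"deltas": [[[52, -10, 0], -1.7], [[52, -9, 0], -1.7], [[52, -7, 0], -1.7], [[53, -6, 0], -1.7], [[53, -4, 0], -1.7]]}}

```text
clock: 15.52
position: [0.4225, -0.0328, 0.2009]
eef_rot: [174.8, 1.1, 88.7]
ft_force: [0.9, -0.2, 0.9]
grip_width: 0.0577
```

>>> {"fn": "carry_out", "kwargs": {"deltas": [[[53, -2, 0], -1.7], [[53, 0, 0], -1.7], [[0, 0, 0], 0]]}}

```text
clock: 15.9
position: [0.4179, 0.0799, 0.1968]
eef_rot: [175.0, 1.3, 92.5]
ft_force: [0.3, 0.2, -1.3]
grip_width: 0.0578
```

Run:
```python
from h import *
s=sensors.get_state();print(s["eef_rot"],s["grip_width"])
plan((.585,.123,.17),92.6)
im=capture("side"); cv2.imwrite("pics/side7.png",cv2.resize(im[100:300,120:340],None,fx=3,fy=3,interpolation=2))
```

```text
[175.0254464    1.34975717  92.47001418] 0.05778119579048774
at [0.4179 0.0799 0.1968] yaw 92.5 dy 0.1
[[np.float64(11.9), np.float64(56.3), np.float64(8.9)], np.float64(-0.0)]
[[np.float64(11.9), np.float64(56.3), np.float64(8.9)], np.float64(-0.0)]
[[np.float64(11.9), np.float64(56.3), np.float64(8.9)], np.float64(-0.0)]
```

View pics/side7.png

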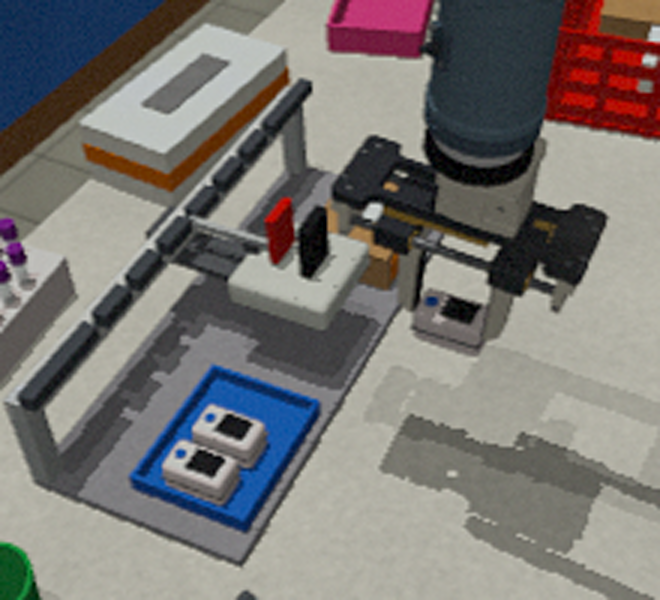

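Clip C is held; A and B lie in the tray. Moving it over the right slot.

>>> {"fn": "carry_out", "kwargs": {"deltas": [[[25, 40, 0], 0], [[15, 55, 5], 0], [[4, 55, 8], 0], [[2, 18, 5], 0], [[0, 0, 0], 0]]}}

```text
clock: 16.58
position: [0.5899, 0.1227, 0.1891]
eef_rot: [175.3, 1.6, 91.8]
ft_force: [-0.6, -0.0, -1.0]
grip_width: 0.0581
```

Run:
```python
from h import *
print(sensors.get_state()["eef_rot"])
plan((.589,.123,.090),92.6,nmax=40)
```

```text
[175.26848883   1.5851007   91.78200273]
at [0.5899 0.1227 0.1891] yaw 91.8 dy 0.8
[[np.float64(0.1), np.float64(-0.3), np.float64(33.0)], np.float64(-0.3)]
[[np.float64(0.1), np.float64(-0.3), np.float64(33.0)], np.float64(-0.3)]
[[np.float64(0.1), np.float64(-0.3), np.float64(33.0)], np.float64(-0.3)]
```

>>> {"fn": "carry_out", "kwargs": {"deltas": [[[0, -3, 33], 0], [[0, -3, 33], 0], [[0, -3, 33], 0]]}}

```text
clock: 16.95
position: [0.5893, 0.1147, 0.0904]
eef_rot: [175.0, 1.6, 91.5]
ft_force: [0.5, 0.0, -0.6]
grip_width: 0.0576
```

Run:
```python
from h import *
print(sensors.get_state()["eef_rot"])
plan((.589,.123,.063),92.6,nmax=15)
```

```text
[175.01246647   1.64293845  91.46094022]
at [0.5893 0.1147 0.0904] yaw 91.5 dy 1.1
[[np.float64(4.1), np.float64(-0.1), np.float64(13.7)], np.float64(-0.6)]
[[np.float64(4.1), np.float64(-0.0), np.float64(13.7)], np.float64(-0.6)]
```

>>> {"fn": "carry_out", "kwargs": {"deltas": [[[8, 0, 5], -0.5], [[2, -1, 10], -0.5], [[1, -1, 8], 0], [[0, 0, 4], 0]]}}

```text
clock: 17.45
position: [0.5874, 0.1254, 0.0662]
eef_rot: [175.0, 1.6, 92.4]
ft_force: [0.3, -0.1, 0.0]
grip_width: 0.0579
```

>>> {"fn": "carry_out", "kwargs": {"deltas": [[[-1, 0, 4], 0], [[-1, 0, 2], 0], [[0, 0, 2], 0]]}}

```text
clock: 17.82
position: [0.5888, 0.1243, 0.0614]
eef_rot: [174.9, 1.5, 92.5]
ft_force: [-8.2, -1.3, 19.0]
grip_width: 0.0577
```

>>> {"fn": "carry_out", "kwargs": {"deltas": [[[0, 0, -1], 0], [[0, 0, 0], 0], [[0, 0, -5], 0], [[0, 0, -30], 0], [[0, 0, -45], 0]], "hand": 70}}

```text
clock: 18.45
position: [0.5796, 0.1244, 0.1402]
eef_rot: [175.3, 1.6, 92.4]
ft_force: [0.8, 0.4, 1.1]
grip_width: 0.07
```

>>> {"fn": "carry_out", "kwargs": {"deltas": [[[0, -15, -50], 0], [[0, -40, -30], 0], [[0, -60, -20], 0], [[0, -60, 0], 0], [[-30, -15, 0], 0]]}}

```text
clock: 19.08
position: [0.3814, 0.0885, 0.2315]
eef_rot: [174.6, 1.6, 92.5]
ft_force: [1.0, -1.0, 0.9]
grip_width: 0.0696
```

Run:
```python
from h import *
im=capture("top"); cv2.imwrite("pics/top4.png",im)
im2=capture("side"); cv2.imwrite("pics/side8.png",im2)
cv2.imwrite("pics/mix2.png",np.hstack([cv2.resize(im[100:220,140:280],(420,360),interpolation=2),cv2.resize(im2[140:290,120:270],(360,360),interpolation=2)]))
s=sensors.get_state();print(s["position"],s["eef_rot"])
for p in((0,0),(-.0175,.0265)):
    pass
a=np.radians(2.6);c,s_=np.cos(a),np.sin(a); O=np.array([.589,.167])-.15*np.array([-s_,c]); print("station",O)
hsv=cv2.cvtColor(im,cv2.COLOR_BGR2HSV); H,S,V=[hsv[...,i].astype(int) for i in range(3)]
m=((H<8)|(H>172))&(S>130)&(V>70); m[:, :200]=0; m[:,300:]=0
print("redbar",[(rect(k,.171),k.reshape(-1,2).mean(0)) for k in blobs(m,8)])
m=(V<75); sub=np.zeros_like(m); sub[150:185,232:268]=1
print("blackbar",[(rect(k,.171),k.reshape(-1,2).mean(0)) for k in blobs(m&sub,8)])
```

```text
[0.38327732 0.08630687 0.23211199] [174.5514244    1.72249286  92.25322386]
station [0.59580445 0.01715441]
redbar [((array([0.6119653 , 0.01856976], dtype=float32), [np.float32(0.03084666), np.float32(0.009696397)], np.float32(88.81906)), array([248.5       , 156.26666667]))]
blackbar [((array([0.57458264, 0.01822054], dtype=float32), [np.float32(0.033075627), np.float32(0.016795717)], np.float32(88.78484)), array([249.   , 171.525])), ((array([0.60228455, 0.01878905], dtype=float32), [np.float32(0.026066298), np.float32(0.004835342)], np.float32(88.807144)), array([248.5       , 159.80769231]))]
```

View pics/mix2.png

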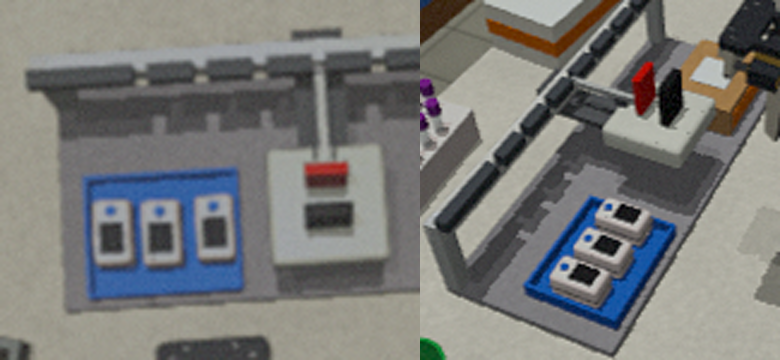

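All three clips lie flat side by side in the tray; 13 pictures viewed so far. The red bar's outer edge is at x≈.617, which puts the grip point at about (.590,.018). Moving above it.

Run:
```python
from h import *
plan((.590,.018,.24),92.6)
```

```text
at [0.3833 0.0863 0.2321] yaw 92.3 dy 0.3
[[np.float64(-19.1), np.float64(51.0), np.float64(-2.0)], np.float64(-0.1)]
[[np.float64(-19.2), np.float64(50.9), np.float64(-2.0)], np.float64(-0.1)]
[[np.float64(-19.2), np.float64(50.9), np.float64(-2.0)], np.float64(-0.1)]
[[np.float64(-19.3), np.float64(50.9), np.float64(-2.0)], np.float64(-0.1)]
```

>>> {"fn": "carry_out", "kwargs": {"deltas": [[[-19, 51, 2], 0], [[-19, 51, 2], 0], [[-19, 51, 2], 0], [[-19, 51, 3], 0], [[0, 0, 0], 0]], "hand": 80}}

```text
clock: 19.8
position: [0.599, 0.0169, 0.2455]
eef_rot: [174.3, 1.7, 92.1]
ft_force: [-0.9, 0.3, 0.8]
grip_width: 0.0799
```

Run:
```python
from h import *
print(sensors.get_state()["eef_rot"])
plan((.590,.018,.195),92.6)
```

```text
[174.2967183    1.67087388  92.05054288]
at [0.599  0.0169 0.2455] yaw 92.1 dy 0.5
[[np.float64(1.4), np.float64(-8.9), np.float64(50.5)], np.float64(-0.5)]
```

>>> {"fn": "carry_out", "kwargs": {"deltas": [[[3, -12, 10], -0.5], [[1, -2, 20], 0], [[1, -2, 18], 0], [[0, 0, 0], 0]]}}

```text
clock: 20.3
position: [0.5868, 0.022, 0.1935]
eef_rot: [174.5, 1.6, 92.5]
ft_force: [-0.6, -0.5, -0.4]
grip_width: 0.0802
```

Run:
```python
from h import *
s=sensors.get_state();print(s["eef_rot"])
plan((.590,.018,.160),92.6)
im=capture("side");cv2.imwrite("pics/side9.png",cv2.resize(im[120:240,150:270],(600,600),interpolation=2))
```

```text
[174.4686405    1.63152236  92.49627436]
at [0.5868 0.022  0.1935] yaw 92.5 dy 0.1
[[np.float64(-4.1), np.float64(3.0), np.float64(33.5)], np.float64(-0.1)]
```

View pics/side9.png

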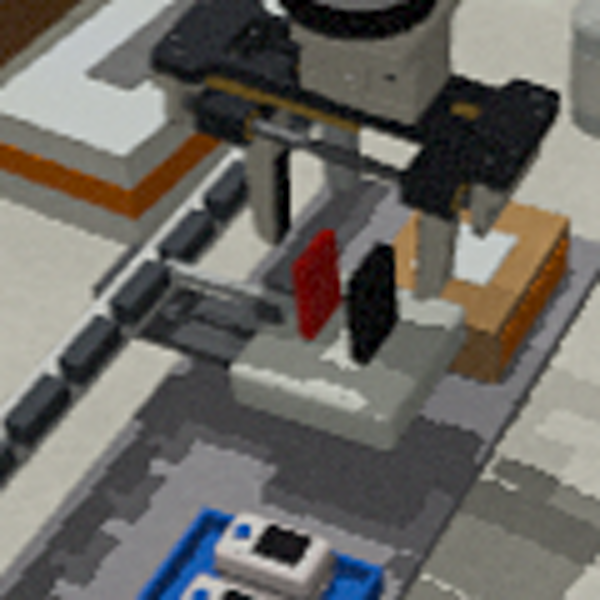

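The open jaws straddle the red and black bars. Lowering to TCP z 0.160 and squeezing.

>>> {"fn": "carry_out", "kwargs": {"deltas": [[[-2, 0, 17], 0], [[-2, 0, 15], 0], [[0, 0, 0], 0]]}}

```text
clock: 20.72
position: [0.5918, 0.017, 0.1623]
eef_rot: [174.2, 1.7, 92.5]
ft_force: [-0.1, -0.0, -0.6]
grip_width: 0.0798
```

>>> {"fn": "carry_out", "kwargs": {"deltas": [[[0, 0, 0.5], 0], [[0, 0, 0.5], 0], [[0, 0, 0.5], 0], [[0, 0, 0.5], 0]], "hand": 20}}

```text
clock: 21.22
position: [0.5945, 0.0168, 0.1619]
eef_rot: [173.9, 1.7, 92.5]
ft_force: [6.9, 2.0, -1.2]
grip_width: 0.0449
```

Run:
```python
from h import *
s=sensors.get_state();print(s["position"],s["eef_rot"],s["grip_width"],s["ft_force"])
```

```text
[0.59454933 0.01678002 0.16187242] [173.87253726   1.69500841  92.46257575] 0.04492159389838047 [ 6.89404     1.98850509 -1.20027605]
```

>>> {"fn": "carry_out", "kwargs": {"deltas": [[[0, 0, 0.5], 0], [[0, 0, 0.5], 0]]}}

```text
clock: 21.48
position: [0.591, 0.0167, 0.1614]
eef_rot: [174.3, 1.7, 92.5]
ft_force: [4.5, 0.3, 0.2]
grip_width: 0.0361
```

Width is 36 mm, so the bar is squeezed. Sliding.

>>> {"fn": "carry_out", "kwargs": {"deltas": [[[14, 0, 0.5], 0], [[16, 0, 0.5], 0], [[16, 0, 0.5], 0], [[16, 0, 0.5], 0], [[10, 0, 0.5], 0]]}}

```text
clock: 22.1
position: [0.5883, 0.0875, 0.1614]
eef_rot: [174.2, 2.1, 92.4]
ft_force: [-0.7, -2.6, 5.2]
grip_width: 0.0359
```

>>> {"fn": "carry_out", "kwargs": {"deltas": [[[16, 0, 0.5], 0], [[16, 0, 0.5], 0], [[16, 0, 0.5], 0], [[16, 0, 0.5], 0], [[11, 0, 0.5], 0]]}}

```text
clock: 22.72
position: [0.5851, 0.1634, 0.1614]
eef_rot: [174.0, 2.5, 92.3]
ft_force: [-1.1, -3.7, 6.2]
grip_width: 0.0364
```

Run:
```python
from h import *
s=sensors.get_state();print(s["position"],s["eef_rot"],s["grip_width"],s["ft_force"])
im=capture("side");cv2.imwrite("pics/side10.png",cv2.resize(im[130:290,110:270],(600,600),interpolation=2))
```

```text
[0.58514876 0.1633637  0.16139525] [174.00411807   2.45169573  92.2997195 ] 0.03637928059605588 [-1.135074   -3.69867801  6.18101657]
```

>>> {"fn": "carry_out", "kwargs": {"deltas": [[[3, 0, 0.5], 0], [[1, 0, 0.5], 0], [[0, 0, 0.5], 0]]}}

```text
clock: 23.15
position: [0.5849, 0.1696, 0.1614]
eef_rot: [173.9, 2.4, 92.3]
ft_force: [-0.7, -2.4, 6.1]
grip_width: 0.0364
```

>>> {"fn": "carry_out", "kwargs": {"deltas": [[[-3, 0, 0.5], 0], [[-1, 0, 0.5], 0]]}}

```text
clock: 23.4
position: [0.585, 0.1671, 0.1614]
eef_rot: [173.9, 2.3, 92.3]
ft_force: [-1.1, 2.3, 6.2]
grip_width: 0.036
```

>>> {"fn": "carry_out", "kwargs": {"deltas": [[[0, 0, 0], 0], [[0, 0, 0], 0], [[0, 0, 0], 0]], "hand": 56}}

```text
clock: 23.78
position: [0.5881, 0.1671, 0.1607]
eef_rot: [173.5, 2.3, 92.3]
ft_force: [-0.9, 0.5, -0.7]
grip_width: 0.0557
```

>>> {"fn": "carry_out", "kwargs": {"deltas": [[[0, 0, -25], 0], [[0, 0, -40], 0], [[0, -30, -20], 0], [[0, -60, 0], 0], [[0, -60, 0], 0]], "hand": 80}}

```text
clock: 24.4
position: [0.4278, 0.1629, 0.2284]
eef_rot: [173.7, 2.3, 92.2]
ft_force: [0.0, -0.1, 0.7]
grip_width: 0.0801
```

Run:
```python
from h import *
s=sensors.get_state();print(s["position"],s["eef_rot"])
im=capture("top"); cv2.imwrite("pics/top5.png",im)
im2=capture("side"); cv2.imwrite("pics/side11.png",im2)
cv2.imwrite("pics/mix3.png",np.hstack([cv2.resize(im[110:210,145:245],(390,390),interpolation=2),cv2.resize(im2[170:270,120:220],(390,390),interpolation=2)]))
hsv=cv2.cvtColor(im,cv2.COLOR_BGR2HSV); H,S,V=[hsv[...,i].astype(int) for i in range(3)]
m=((H<8)|(H>172))&(S>130)&(V>70); m[:, :150]=0; m[:,300:]=0;m[200:]=0
print("redbar",[(rect(k,.171),k.reshape(-1,2).mean(0)) for k in blobs(m,8)])
m=(V<75); sub=np.zeros_like(m); sub[160:190,175:220]=1
print("blackbar",[(rect(k,.171),k.reshape(-1,2).mean(0)) for k in blobs(m&sub,8)])
```

```text
[0.42775845 0.16292825 0.22841844] [173.71536991   2.3208365   92.20871665]
redbar [((array([0.60539275, 0.1675878 ], dtype=float32), [np.float32(0.030764233), np.float32(0.009645074)], np.float32(88.80013)), array([185.70967742, 160.19354839]))]
blackbar [((array([0.56331205, 0.1055463 ], dtype=float32), [np.float32(0.019164583), np.float32(0.009405388)], np.float32(179.35548)), array([211.91304348, 176.82608696])), ((array([0.56814075, 0.16419429], dtype=float32), [np.float32(0.042390283), np.float32(0.016706469)], np.float32(88.775345)), array([187.19512195, 175.14634146])), ((array([0.5966517 , 0.16280858], dtype=float32), [np.float32(0.030475305), np.float32(0.0056690816)], np.float32(94.11686)), array([187.74074074, 163.40740741]))]
```

View pics/mix3.png

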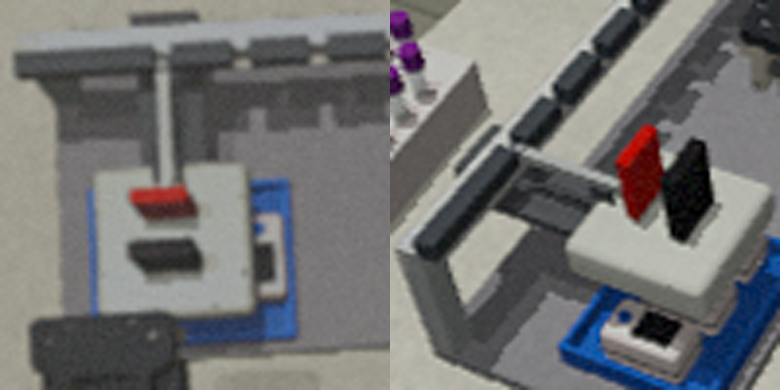

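The head is over the tray. The red bar moved by (-6.6, 149.0) mm against the expected (-6.8, 149.8), and it sits as far out from the head as at the start, so it is latched. That makes 15 pictures viewed. Now the guard.

```bash
cat >> h.py <<'E'
from scipy.spatial.transform import Rotation as Rn
def plan(p,yaw=None,nmax=55):   # tilt-aware version
    s=sensors.get_state(); q=s["position"]; R0=Rn.from_euler("xyz",s["eef_rot"],degrees=True); y0=s["eef_rot"][2]; p=np.array(p,float)
    dy=0 if yaw is None else (yaw-y0+90)%180-90
    n=int(max(1,np.ceil(np.linalg.norm(p-q)*1000/nmax),np.ceil(abs(dy)/10)))
    print("at",q.round(4),"rot",s["eef_rot"].round(1),"w",round(s["grip_width"],4),"f",s["ft_force"].round(1),"dy",round(dy,1))
    for i in range(n):
        d=(R0*Rn.from_euler("z",-dy*i/n,degrees=True)).inv().apply((p-q)*1000/n); print([d.round(1).tolist(),round(-dy/n,1)])
E
python3 - <<'E'
from h import *
plan((.404,.354,.16),169)
for p in((114.3,208.3),(149.3,213.3),(105,251.7),(141.7,257.3)): print(ray("top",p,.04)[:2].round(3))
E
```

```text
at [0.4215 0.1628 0.2263] rot [174.2   2.4  92.3] w 0.0803 f [ 0.1  0.  -0.6] dy 76.7
[[24.3, -1.9, 7.1], np.float64(-9.6)]
[[24.3, 2.1, 7.1], np.float64(-9.6)]
[[23.6, 6.1, 7.1], np.float64(-9.6)]
[[22.2, 10.0, 7.1], np.float64(-9.6)]
[[20.3, 13.5, 7.1], np.float64(-9.6)]
[[17.7, 16.7, 7.1], np.float64(-9.6)]
[[14.7, 19.4, 7.1], np.float64(-9.6)]
[[11.2, 21.6, 7.1], np.float64(-9.6)]
[0.508 0.376]
[0.493 0.284]
[0.395 0.398]
[0.378 0.303]
```

>>> {"fn": "carry_out", "kwargs": {"deltas": [[[24, -2, 7], -9.6], [[24, 2, 7], -9.6], [[24, 6, 7], -9.6], [[22, 10, 7], -9.6], [[20, 14, 7], -9.6]], "hand": 50}}

```text
clock: 25.12
position: [0.4109, 0.2843, 0.1855]
eef_rot: [177.9, 6.1, 141.7]
ft_force: [0.0, -0.8, -0.2]
grip_width: 0.0498
```

>>> {"fn": "carry_out", "kwargs": {"deltas": [[[18, 17, 7], -9.6], [[15, 19, 7], -9.6], [[11, 21, 7], -9.6], [[0, 0, 0], 0]]}}

```text
clock: 25.62
position: [0.4023, 0.3594, 0.1584]
eef_rot: [-178.7, 6.3, 171.8]
ft_force: [-0.3, -0.5, -0.6]
grip_width: 0.0504
```

Run:
```python
from h import *
plan((.404,.354,.11),169)
im=capture("side");cv2.imwrite("pics/side12.png",im)
hsv=cv2.cvtColor(im,cv2.COLOR_BGR2HSV); H,S,V=[hsv[...,i].astype(int) for i in range(3)]
for k in blobs((H>20)&(H<35)&(S>140)&(V>90),8):
    c=k.reshape(-1,2).mean(0); print("yel side",c,cv2.contourArea(k),ray("side",c,.077))
for X in((.4034,.354,.076),(.410,.353,.076)): print(proj("side",X))
```

```text
at [0.4023 0.3594 0.1584] rot [-178.7    6.3  171.8] w 0.0504 f [-0.3 -0.5 -0.6] dy -2.8
[[2.9, -4.0, 48.5], np.float64(2.8)]
yel side [221.26315789 328.84210526] 36.5 [0.4023042  0.35634307 0.077     ]
[221.38587484 327.86188225]
[218.8377539  326.10521794]
```

>>> {"fn": "carry_out", "kwargs": {"deltas": [[[2, -3, 24], 1.4], [[1, -1, 24], 1.4], [[0, 0, 0], 0]]}}

```text
clock: 26.05
position: [0.406, 0.3518, 0.1113]
eef_rot: [-179.2, 6.6, 168.2]
ft_force: [0.2, -0.3, 0.2]
grip_width: 0.05
```

Run:
```python
from h import *
plan((.402,.355,.083),169,nmax=15)
im=capture("side");cv2.imwrite("pics/side13.png",cv2.resize(im[260:370,150:280],(709,600),interpolation=2))
```

```text
at [0.406  0.3518 0.1113] rot [-179.2    6.6  168.2] w 0.05 f [ 0.2 -0.3  0.2] dy 0.8
[[3.9, 1.3, 13.8], np.float64(-0.4)]
[[3.9, 1.4, 13.8], np.float64(-0.4)]
```

View pics/side13.png

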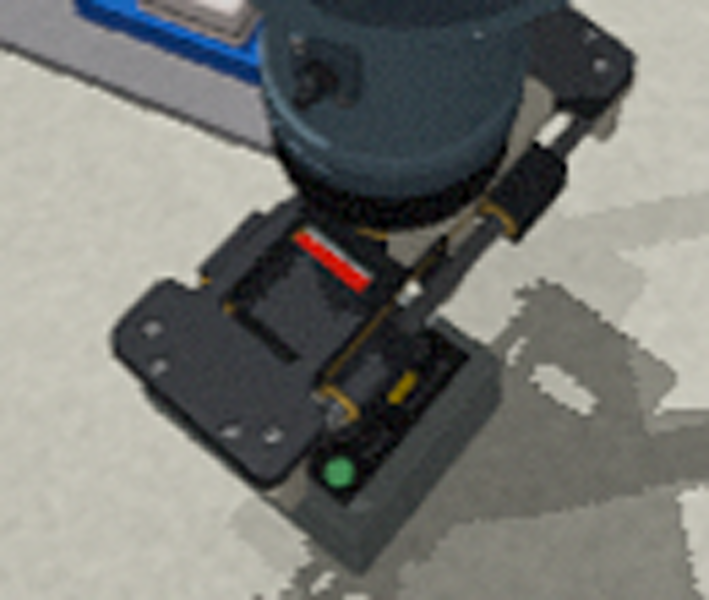

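The yellow tab shows between the fingers at (400,388) in the crop, and the green lamp is nearby. This was the 16th picture, so I rely on numbers from here. Descending and pinching.

>>> {"fn": "carry_out", "kwargs": {"deltas": [[[4, 1, 13], -0.4], [[4, 1, 12], -0.4], [[0, 0, 3], 0]]}}

```text
clock: 26.48
position: [0.4036, 0.3555, 0.0844]
eef_rot: [-179.3, 6.8, 169.0]
ft_force: [-0.5, -0.8, -0.6]
grip_width: 0.0502
```

>>> {"fn": "carry_out", "kwargs": {"deltas": [[[0, 0, 0], 0], [[0, 0, 0.5], 0], [[0, 0, 0.5], 0], [[0, 0, 0.5], 0]], "hand": 3}}

```text
clock: 26.98
position: [0.4041, 0.3559, 0.0833]
eef_rot: [-179.3, 6.9, 169.0]
ft_force: [0.3, -0.2, -0.5]
grip_width: 0.015
```

>>> {"fn": "carry_out", "kwargs": {"deltas": [[[0, 0, 0.5], 0], [[0, 0, 0.5], 0]]}}

```text
clock: 27.22
position: [0.4042, 0.3557, 0.083]
eef_rot: [-179.3, 6.9, 169.0]
ft_force: [-2.4, -0.7, 6.5]
grip_width: 0.0117
```

```bash
cat >> h.py <<'E'
U=np.array([np.cos(np.radians(-11)),np.sin(np.radians(-11)),0])
def arc(t0,t1,n,r=.077):
    R0=Rn.from_euler("xyz",sensors.get_state()["eef_rot"],degrees=True)
    P=[-r*np.cos(t)*U+np.array([0,0,r*np.sin(t)]) for t in np.linspace(t0,t1,n+1)]
    for a,b in zip(P,P[1:]): print([R0.inv().apply((b-a)*1000).round(1).tolist(),0])
    print("delta world",(P[-1]-P[0]).round(4))
E
python3 - <<'E'
from h import *
arc(0,2.1,15)
E
```

```text
[[-2.0, -0.1, -10.6], 0]
[[-3.5, -0.1, -10.2], 0]
[[-4.9, -0.1, -9.6], 0]
[[-6.2, -0.1, -8.8], 0]
[[-7.3, -0.1, -7.9], 0]
[[-8.4, -0.1, -6.8], 0]
[[-9.2, -0.1, -5.5], 0]
[[-9.9, -0.1, -4.2], 0]
[[-10.4, -0.0, -2.8], 0]
[[-10.7, -0.0, -1.3], 0]
[[-10.8, -0.0, 0.2], 0]
[[-10.6, 0.0, 1.7], 0]
[[-10.3, 0.0, 3.2], 0]
[[-9.7, 0.0, 4.6], 0]
[[-9.0, 0.1, 5.9], 0]
delta world [ 0.1137 -0.0221  0.0665]
```

>>> {"fn": "carry_out", "kwargs": {"deltas": [[[-2, 0, -11], 0], [[-3.5, 0, -10], 0], [[-5, 0, -10], 0], [[-6, 0, -9], 0], [[-7, 0, -8], 0]]}}

```text
clock: 27.85
position: [0.422, 0.3521, 0.1346]
eef_rot: [-179.2, 6.8, 169.0]
ft_force: [3.8, 0.9, -8.6]
grip_width: 0.0118
```

Run:
```python
from h import *
s=sensors.get_state(); p=s["position"]; print(p,s["eef_rot"],s["grip_width"],s["ft_force"])
H=np.array([.480,.341]); d=(p[:2]-H)@U[:2]; print("along",d,"h",p[2]-.083,"theta",np.arctan2(p[2]-.083,-d),"r",np.hypot(d,p[2]-.083))
arc(np.arctan2(p[2]-.083,-d),2.1,10)
```

```text
[0.42203732 0.35210172 0.13464496] [-179.23556672    6.75379544  169.03570375] 0.011773100374890221 [ 3.75028614  0.91002568 -8.60088915]
along -0.05901605037323179 h 0.05164495556162434 theta 0.7188867287911935 r 0.07842254546122553
[[-8.4, -0.1, -6.6], 0]
[[-9.2, -0.1, -5.3], 0]
[[-9.8, -0.1, -4.0], 0]
[[-10.3, -0.0, -2.6], 0]
[[-10.6, -0.0, -1.2], 0]
[[-10.6, -0.0, 0.3], 0]
[[-10.5, 0.0, 1.7], 0]
[[-10.1, 0.0, 3.2], 0]
[[-9.6, 0.1, 4.5], 0]
[[-8.9, 0.1, 5.8], 0]
delta world [ 0.095  -0.0185  0.0158]
```

>>> {"fn": "carry_out", "kwargs": {"deltas": [[[-8, 0, -6.5], 0], [[-9, 0, -5], 0], [[-10, 0, -4], 0], [[-10, 0, -2.5], 0], [[-10.5, 0, -1], 0]]}}

```text
clock: 28.48
position: [0.4661, 0.3434, 0.1608]
eef_rot: [-179.2, 6.4, 169.0]
ft_force: [-3.9, 0.6, 0.3]
grip_width: 0.0115
```

Run:
```python
from h import *
s=sensors.get_state(); p=s["position"]; print(p,s["eef_rot"],s["grip_width"],s["ft_force"])
H=np.array([.480,.341]); d=(p[:2]-H)@U[:2]; print("along",d,"h",p[2]-.083,"theta",np.arctan2(p[2]-.083,-d),"r",np.hypot(d,p[2]-.083))
arc(np.arctan2(p[2]-.083,-d),2.1,5)
```

```text
[0.46614204 0.34340848 0.16076965] [-179.17608923    6.44073613  169.0379543 ] 0.01148438975204267 [-3.94890109  0.59687054  0.25907218]
along -0.014062912776570069 h 0.07776964826585529 theta 1.391901703691551 r 0.07903090349449554
[[-10.9, -0.0, 0.0], 0]
[[-10.8, 0.0, 1.6], 0]
[[-10.4, 0.0, 3.1], 0]
[[-9.9, 0.1, 4.5], 0]
[[-9.2, 0.1, 5.9], 0]
delta world [ 0.0516 -0.01   -0.0093]
```

>>> {"fn": "carry_out", "kwargs": {"deltas": [[[-11, 0, 0], 0], [[-11, 0, 1.5], 0], [[-11, 0, 3], 0], [[-10, 0, 4.5], 0], [[-9, 0, 6], 0]]}}

```text
clock: 29.1
position: [0.5242, 0.3316, 0.153]
eef_rot: [-179.2, 6.7, 169.0]
ft_force: [-2.5, -0.9, 1.7]
grip_width: 0.0109
```

>>> {"fn": "carry_out", "kwargs": {"deltas": [[[0, 0, 0], 0], [[0, 0, 0], 0], [[0, 0, -20], 0], [[0, 0, -30], 0]], "hand": 40}}

```text
clock: 29.6
position: [0.5194, 0.3328, 0.2001]
eef_rot: [-179.1, 6.6, 169.0]
ft_force: [-0.6, -0.3, -0.4]
grip_width: 0.0397
```

Run:
```python
from h import *
s=sensors.get_state(); p=s["position"]; print(p,s["eef_rot"],s["grip_width"],s["ft_force"])
im=capture("top");cv2.imwrite("pics/top6.png",im)
plan((.36,.362,.2),169)
```

```text
[0.51935754 0.33280505 0.20005598] [-179.08411577    6.58745105  168.99370575] 0.03970691506809166 [-0.56838411 -0.3077591  -0.38719152]
at [0.521  0.334  0.2052] rot [-179.3    6.9  169. ] w 0.0399 f [0.7 0.6 3.5] dy 0.0
[[54.3, -1.1, -4.8], np.float64(-0.0)]
[[54.3, -1.1, -4.8], np.float64(-0.0)]
[[54.3, -1.1, -4.8], np.float64(-0.0)]
```

>>> {"fn": "carry_out", "kwargs": {"deltas": [[[50, 0, -4], 0], [[50, 0, -4], 0], [[24, 0, 0], 0], [[0, 0, 0], 0]], "hand": 0}}

```text
clock: 30.15
position: [0.3982, 0.3595, 0.1993]
eef_rot: [-179.6, 7.3, 169.0]
ft_force: [0.7, 0.1, -0.3]
grip_width: 0.0047
```

Run:
```python
from h import *
im=capture("side");cv2.imwrite("pics/side14.png",im)
plan((.397,.357,.10),169,nmax=40)
```

```text
at [0.3992 0.3595 0.1995] rot [-179.7    7.3  169. ] w 0.002 f [0.3 0.9 0.5] dy 0.0
[[4.8, -0.8, 32.8], np.float64(-0.0)]
[[4.8, -0.8, 32.8], np.float64(-0.0)]
[[4.8, -0.8, 32.8], np.float64(-0.0)]
```

>>> {"fn": "carry_out", "kwargs": {"deltas": [[[5, -1, 33], 0], [[5, -1, 33], 0], [[5, -1, 33], 0], [[3, 0, 15], 0], [[1, 0, 5], 0]]}}

```text
clock: 30.82
position: [0.406, 0.3573, 0.0771]
eef_rot: [-180.0, 7.8, 168.7]
ft_force: [0.1, -1.1, 0.3]
grip_width: 0.0005
```

Run:
```python
from h import *
s=sensors.get_state();p=s["position"]; print("s",p@U)
plan(p+(.372-p@U)*U+np.array([0,0,.078-p[2]]),169,nmax=8)
```

```text
s 0.33038952763951407
at [0.406  0.3573 0.0771] rot [-180.     7.8  168.7] w 0.0005 f [ 0.1 -1.1  0.3] dy 0.3
[[-6.9, 0.0, 0.8], np.float64(-0.0)]
[[-6.9, 0.0, 0.8], np.float64(-0.0)]
[[-6.9, 0.0, 0.8], np.float64(-0.0)]
[[-6.9, 0.0, 0.8], np.float64(-0.0)]
[[-6.9, 0.0, 0.8], np.float64(-0.0)]
[[-6.9, 0.0, 0.8], np.float64(-0.0)]
```

>>> {"fn": "carry_out", "kwargs": {"deltas": [[[-7, 0, 1], 0], [[-7, 0, 1], 0], [[-7, 0, 1], 0], [[-7, 0, 1], 0]]}}

```text
clock: 31.32
position: [0.4379, 0.352, 0.0788]
eef_rot: [179.9, 8.0, 168.6]
ft_force: [-1.2, 0.1, 0.9]
grip_width: 0.0004
```

>>> {"fn": "carry_out", "kwargs": {"deltas": [[[-6, 0, 1], 0], [[-5, 0, 1], 0]]}}

```text
clock: 31.58
position: [0.4443, 0.3503, 0.078]
eef_rot: [180.0, 7.4, 168.5]
ft_force: [-23.9, 8.8, 16.7]
grip_width: 0.0004
```

>>> {"fn": "carry_out", "kwargs": {"deltas": [[[-4, 0, 0.5], 0], [[-3, 0, 0.5], 0]]}}

```text
clock: 31.82
position: [0.4439, 0.3506, 0.0782]
eef_rot: [-180.0, 6.7, 168.5]
ft_force: [-12.2, 2.9, 10.3]
grip_width: 0.0006
```

The tips met a hard stop at s=.369, where the toggle at full on was predicted. Backing off and raising.

>>> {"fn": "carry_out", "kwargs": {"deltas": [[[12, 0, 0], 0], [[25, 0, -10], 0], [[0, 0, -45], 0], [[0, 0, -50], 0], [[0, 0, -20], 0]]}}

```text
clock: 32.45
position: [0.3876, 0.3609, 0.2005]
eef_rot: [-179.8, 6.6, 168.5]
ft_force: [0.5, -0.1, -0.5]
grip_width: 0.0006
```

Run:
```python
from h import *
im2=capture("side");cv2.imwrite("pics/side15.png",im2)
a=cv2.imread("pics/side14.png")
print("pred off tip",proj("side",np.array([.4476,.3453,.062])-.0096*U),"on",proj("side",np.array([.4476,.3453,.062])+.0096*U))
for n,im in(("before",a),("after",im2)):
    print(n); print(cv2.cvtColor(im,cv2.COLOR_BGR2GRAY)[310:336:2,196:228:2])
s=sensors.get_state();print(s["position"],s["eef_rot"],s["ft_force"])
```

```text
pred off tip [209.09635526 321.30900509] on [202.41934907 316.23437893]
before
[[ 56  60  62  60  55  25  20  35  66  74  84  94 121 198 198 194]
 [ 62  56  55  59  62  42  36  52  78  66 108  48 140 132 178 198]
 [ 58  62  63  65  63  61  49  70  90  45  37  36  31 125 123 159]
 [ 62  61  57  65  65  64  62  68  48  32  35  33  36  32  83 126]
 [ 55  96  51  61  56  58  36  41  33  37  39  41  37  33  32  38]
 [101 101  62  59  57  28 100 152  34  37  36  32  31  32  41  29]
 [ 57  61  63  64  27  27 164 161  44  44  40  40  39  37  37  36]
 [ 58  58  62  35  47  94  86  96  35  33  32  31  37  36  36  40]
 [ 59  62  40  54 177 196 130  70  31  29  38  34  35  36  29  37]
 [ 46  36  44 100 158 154  87  28  35  32  38  42  38  37  37  35]
 [ 32  46 100 100  64  42  39  40  35  37  38  35  43  25  35  33]
 [ 99 106 106  98  72  41  44  35  33  39  41  37  38  33  34  38]
 [ 34  96 112  74  40  39  41  32  32  40  34  41  32  33  33  31]]
after
[[ 58  60  62  60  58  55  57  48  22  35  77  54  69  89  72 116]
 [ 60  59  60  61  62  68  57  34  33  37  38  74  79  79  99 192]
 [ 63  61  55  54  59  61  60  41  32  44  65  81  73 108 137 163]
 [ 58  59  58  61  60  60  57  64  47  65  69  74  41  36  85 133]
 [ 62  56  61  59  62  60  57  63  52  96  71  34  40  41  36  36]
 [ 55  62  46  36  58  61  58  61  36  72  44  40  36  41  33  37]
 [ 56  60  78 122  70  60  58  57  25  44  41  40  39  32  28  36]
 [ 59  64  58  51  59  65  56  23  36  39  45  38  40  37  37  42]
 [ 70  65  68  62  61  54  26  34  41  33  42  35  28  30  39  41]
 [ 42  69  65  62  55  30  86  37  40  40  35  29  32  26  39  33]
 [ 46  26  56  52  16  93  92  32  37  39  35  34  35  31  30  33]
 [ 41  53  19  26  61 102  96  37  39  40  37  39  36  38  34  36]
 [ 46  36 104 137 102 108  93  39  41  37  35  33  33  35  37  33]]
[0.38802641 0.3615062  0.2023128 ] [-179.94798516    6.68410051  168.550479  ] [0.70724022 0.29066188 1.6351496 ]
```

The bright toggle end at side pixel (208,322) is gone from the off position, though the arm may partly hide it. Re-pinching the tab at the pose where I left it.

Run:
```python
from h import *
plan((.5195,.333,.203),169,nmax=50)
```

```text
at [0.388  0.3615 0.2023] rot [-179.9    6.7  168.6] w 0.0007 f [0.7 0.3 1.6] dy 0.4
[[-44.6, -0.6, 5.0], np.float64(-0.1)]
[[-44.6, -0.7, 5.0], np.float64(-0.1)]
[[-44.6, -0.8, 5.0], np.float64(-0.1)]
```

>>> {"fn": "carry_out", "kwargs": {"deltas": [[[-45, -1, 5], 0], [[-45, -1, 5], -0.4], [[-43, 0, 4], 0], [[0, 0, 0], 0]], "hand": 40}}

```text
clock: 33.0
position: [0.5183, 0.3341, 0.2042]
eef_rot: [-180.0, 6.8, 169.2]
ft_force: [-0.3, -0.7, -0.1]
grip_width: 0.0357
```

Run:
```python
from h import *
plan((.5235,.332,.153),169,nmax=20)
```

```text
at [0.5183 0.3341 0.2042] rot [-180.     6.8  169.2] w 0.0357 f [-0.3 -0.7 -0.1] dy -0.2
[[0.2, -0.3, 17.2], np.float64(0.1)]
[[0.2, -0.3, 17.2], np.float64(0.1)]
[[0.2, -0.3, 17.2], np.float64(0.1)]
```

>>> {"fn": "carry_out", "kwargs": {"deltas": [[[0, 0, 17], 0], [[0, 0, 17], 0], [[0, 0, 17], 0]]}}

```text
clock: 33.38
position: [0.5207, 0.3337, 0.1498]
eef_rot: [-179.9, 6.7, 169.3]
ft_force: [0.6, -0.4, 0.3]
grip_width: 0.0398
```

>>> {"fn": "carry_out", "kwargs": {"deltas": [[[0, 0, 0.5], 0], [[0, 0, 0.5], 0], [[0, 0, 0.5], 0], [[0, 0, 0.5], 0]], "hand": 3}}

```text
clock: 33.88
position: [0.5176, 0.3331, 0.1456]
eef_rot: [-179.7, 6.5, 169.4]
ft_force: [-0.8, -4.5, 1.9]
grip_width: 0.0115
```

Run:
```python
from h import *
s=sensors.get_state(); p=s["position"]; print(p,s["eef_rot"],s["grip_width"],s["ft_force"])
d=p@U-.410; t=np.arctan2(p[2]-.083,-d); print(t,np.hypot(d,p[2]-.083))
arc(t,-0.05,15,r=.081)
```

```text
[0.5176299  0.33308812 0.14556606] [-179.67469807    6.47091855  169.41440552] 0.011450435939368429 [-0.75634359 -4.50338965  1.86272558]
2.07550337530341 0.07147823887093449
[[9.8, 0.0, -6.0], 0]
[[10.5, 0.1, -4.5], 0]
[[11.1, 0.1, -3.0], 0]
[[11.4, 0.1, -1.4], 0]
[[11.5, 0.1, 0.2], 0]
[[11.3, 0.1, 1.8], 0]
[[10.9, 0.1, 3.4], 0]
[[10.4, 0.1, 4.9], 0]
[[9.5, 0.1, 6.3], 0]
[[8.6, 0.1, 7.6], 0]
[[7.4, 0.1, 8.8], 0]
[[6.1, 0.1, 9.7], 0]
[[4.6, 0.1, 10.5], 0]
[[3.1, 0.1, 11.0], 0]
[[1.5, 0.1, 11.4], 0]
delta world [-0.1179  0.0229 -0.0749]
```

>>> {"fn": "carry_out", "kwargs": {"deltas": [[[9, 0, -5.5], 0], [[9.5, 0, -4], 0], [[10, 0, -3], 0], [[10.5, 0, -1.5], 0], [[10.5, 0, 0], 0]]}}

```text
clock: 34.5
position: [0.4683, 0.3427, 0.1552]
eef_rot: [-179.8, 6.9, 169.4]
ft_force: [5.5, -2.5, -4.5]
grip_width: 0.0118
```

>>> {"fn": "carry_out", "kwargs": {"deltas": [[[10.5, 0, 1.5], 0], [[10, 0, 3], 0], [[9.5, 0, 4.5], 0]]}}

```text
clock: 34.88
position: [0.4415, 0.3481, 0.1471]
eef_rot: [-179.9, 7.5, 169.5]
ft_force: [2.0, -3.8, 4.2]
grip_width: 0.012
```

Run:
```python
from h import *
s=sensors.get_state(); p=s["position"]; print(p,s["eef_rot"],s["grip_width"],s["ft_force"])
d=p@U-.410; t=np.arctan2(p[2]-.078,-d); r=np.hypot(d,p[2]-.078);print(t,r)
arc(t,-0.05,8,r=r)
```

```text
[0.44153385 0.34809277 0.14710539] [-179.9267589     7.50744168  169.48113653] 0.011972343986749257 [ 1.95766543 -3.78716317  4.19235415]
1.0142106138731288 0.08139010641103378
[[9.5, 0.1, 5.1], 0]
[[8.8, 0.1, 6.3], 0]
[[7.9, 0.1, 7.4], 0]
[[6.8, 0.1, 8.4], 0]
[[5.6, 0.0, 9.2], 0]
[[4.3, 0.0, 9.9], 0]
[[3.0, 0.0, 10.4], 0]
[[1.6, 0.0, 10.7], 0]
delta world [-0.0376  0.0073 -0.0732]
```

>>> {"fn": "carry_out", "kwargs": {"deltas": [[[9, 0, 5], 0], [[8.5, 0, 6.5], 0], [[7.5, 0, 7.5], 0], [[6.5, 0, 8.5], 0], [[5, 0, 9.5], 0]]}}

```text
clock: 35.5
position: [0.4048, 0.3554, 0.1081]
eef_rot: [179.9, 7.4, 169.5]
ft_force: [-2.9, -1.1, 4.7]
grip_width: 0.0113
```

Run:
```python
from h import *
s=sensors.get_state(); p=s["position"]; print(p,s["eef_rot"],s["grip_width"],s["ft_force"])
plan((.404,.3555,.081),None,nmax=10)
```

```text
[0.40478369 0.35543123 0.10806726] [179.93074543   7.44560992 169.54078327] 0.011281894358005704 [-2.88231333 -1.1170396   4.71945491]
at [0.4048 0.3554 0.1081] rot [179.9   7.4 169.5] w 0.0113 f [-2.9 -1.1  4.7] dy 0
[[1.4, -0.0, 8.9], 0.0]
[[1.4, -0.0, 8.9], 0.0]
[[1.4, -0.0, 8.9], 0.0]
```

>>> {"fn": "carry_out", "kwargs": {"deltas": [[[2, 0, 9], 0], [[1.5, 0, 9], 0], [[1.5, 0, 9], 0], [[1, 0, 5], 0]]}}

```text
clock: 36.0
position: [0.3975, 0.3569, 0.0723]
eef_rot: [180.0, 7.0, 169.6]
ft_force: [0.6, -1.7, 2.5]
grip_width: 0.0117
```

>>> {"fn": "carry_out", "kwargs": {"deltas": [[[0, 0, 5], 0], [[0, 0, 4], 0]]}}

```text
clock: 36.25
position: [0.3983, 0.3572, 0.0673]
eef_rot: [179.9, 7.1, 169.6]
ft_force: [-14.3, -6.3, 33.7]
grip_width: 0.0116
```

Resisted at 34 N, consistent with the guard on its stop. I'll release, then press lightly on the flap with closed fingertips to confirm.

>>> {"fn": "carry_out", "kwargs": {"deltas": [[[0, 0, -1], 0], [[0, 0, 0], 0], [[0, 0, 0], 0], [[0, 0, -20], 0], [[0, 0, -40], 0]], "hand": 45}}

```text
clock: 36.88
position: [0.3902, 0.3572, 0.1251]
eef_rot: [-179.8, 6.8, 169.5]
ft_force: [1.1, -0.1, 0.7]
grip_width: 0.0448
```

>>> {"fn": "carry_out", "kwargs": {"deltas": [[[0, 0, -40], 0], [[0, 0, -40], 0], [[20, -30, -10], 0], [[30, -50, 0], 0], [[30, -60, 0], 0]], "hand": 0}}

```text
clock: 37.5
position: [0.2804, 0.2402, 0.2091]
eef_rot: [179.9, 7.1, 169.6]
ft_force: [0.7, -0.7, 0.1]
grip_width: 0.0018
```

Run:
```python
from h import *
s=sensors.get_state();print(s["position"],s["eef_rot"],s["ft_force"])
def meas(f,cap=None):
    im=cv2.imread(f) if cap is None else capture(cap)
    if cap: cv2.imwrite(f,im)
    hsv=cv2.cvtColor(im,cv2.COLOR_BGR2HSV); H,S,V=[hsv[...,i].astype(int) for i in range(3)]
    n="top" if "top" in f else "side"
    red=((H<6)|(H>174))&(S>150)&(V>60); yel=(H>20)&(H<35)&(S>140)&(V>80)
    if n=="top": red[:,:95]=0;red[:,160:]=0; red[:200]=0; red[270:]=0
    else: red[:290]=0; red[:,:150]=0; red[:,260:]=0; yel[:290]=0
    print(f,"red",[(k.reshape(-1,2).mean(0).round(1),cv2.contourArea(k)) for k in blobs(red,8)],"yel",[(k.reshape(-1,2).mean(0).round(1),cv2.contourArea(k)) for k in blobs(yel,8)])
meas("pics/top0.png"); meas("pics/top7.png","top"); meas("pics/side0.png"); meas("pics/side16.png","side")
```

```text
[0.280362   0.24015681 0.20910576] [179.88135939   7.11796921 169.55581227] [ 0.68500924 -0.7430232   0.06406246]
pics/top0.png red [(array([121.7, 228.9]), 352.5)] yel [(array([118. , 244.5]), 52.0)]
pics/top7.png red [(array([121.8, 228.9]), 353.5)] yel [(array([118. , 244.5]), 53.0)]
pics/side0.png red [(array([203.3, 317.2]), 582.0)] yel [(array([218. , 326.2]), 87.0)]
pics/side16.png red [(array([203.4, 317.6]), 577.0)] yel [(array([218. , 326.1]), 88.0)]
```

The guard's red and yellow blobs match the start picture to within 0.4 px, so it is fully down. Last a numeric check of the other things before handing in.

Run:
```python
from h import *
a=cv2.imread("pics/side0.png");b=cv2.imread("pics/side16.png")
d=cv2.GaussianBlur(cv2.absdiff(a,b).max(2),(3,3),0); m=d>35
for k in blobs(m[290:365,165:250],3): print("box diff side",k.reshape(-1,2).mean(0)+[165,290],cv2.contourArea(k))
print("beaker/sanitiser diff side",m[275:330,95:140].sum(),m[100:150,258:285].sum())
a=cv2.imread("pics/top0.png");b=cv2.imread("pics/top7.png"); d=cv2.GaussianBlur(cv2.absdiff(a,b).max(2),(3,3),0)>35
print("beaker/sanitiser diff top",d[135:175,85:128].sum(),d[145:180,380:415].sum(),"box",d[205:260,105:150].sum())
O=np.array([.4476,.3453,.042])
for t in(-.45,.45):
    print("tip px side",proj("side",O+.022*np.array([np.sin(t)*U[0],np.sin(t)*U[1],np.cos(t)])))
hsv=cv2.cvtColor(b,cv2.COLOR_BGR2HSV); H,S,V=[hsv[...,i].astype(int) for i in range(3)]
r=((H<8)|(H>172))&(S>130)&(V>70); r[:,:150]=0; r[:,300:]=0; r[200:]=0
print("redbar",[rect(k,.171) for k in blobs(r,8)])
s=cv2.imread("pics/side16.png"); h=cv2.cvtColor(s,cv2.COLOR_BGR2HSV)
w=(h[...,1]<40)&(h[...,2]>120); w[:200]=0;w[290:]=0;w[:,:150]=0;w[:,240:]=0
print("white side",[(k.reshape(-1,2).mean(0).round(0),cv2.contourArea(k)) for k in blobs(w,20)])
```

```text
beaker/sanitiser diff side 0 0
beaker/sanitiser diff top 0 0 box 0
tip px side [209.09279149 321.3437883 ]
tip px side [202.43819859 316.28579811]
redbar [(array([0.6053669 , 0.16642989], dtype=float32), [np.float32(0.033079788), np.float32(0.009644205)], np.float32(88.809784))]
white side [(array([184., 257.]), 73.5), (array([177., 268.]), 580.0), (array([203., 273.]), 1678.5), (array([152., 229.]), 23.5), (array([206., 222.]), 1694.5), (array([168., 208.]), 187.5)]
```

Run:
```python
from h import *
workorder.close_job(); print(sensors.get_state()["clock"])
```

```text
the job is handed in; nothing more can be done
the job is handed in; nothing more can be done
```

The job is handed in at about 38 s on the robot's clock, and every step was carried out. The toggle's final position is the one thing I could not see.

- **Clips:** Three oximeters were present, and all three lie flat side by side in the blue tray. The pictures showed this before the lamp slide; afterwards the head hides most of the tray, so I did not recheck their positions.
- **Lamp head:** I squeezed the bar, slid the head 150 mm to the left and let go over the tray. The red bar moved about 149 mm along the beam and sits as far out from the head as at the start. I take that to mean the tooth is fully in its notch.
- **Toggle:** The guard was lifted to about 2.1 rad. The fingertips then met a hard stop of about 24 N where the toggle should be fully on, so I take it as on. The only picture between the push and lowering the guard showed the off position empty, but the gripper may have hidden it.
- **Guard:** It is down again; its red and yellow patches match the start pictures to within 0.4 pixel.
- **Beaker and sanitiser:** No difference from the start pictures in either view.

Two things did not go cleanly. The tool's tilt drifted to about 7° over the run because hold and move rows creep, and the first clip's grasp was too shallow, so I opened and took it again.

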